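# Load the stone-warming pot

## Task

Load the warming pot with the soapstone bars for tonight's toddies: its lid is hot, so without touching it lift it off with the lid lifter through its loop handle, keep it level and rest it gently on the round cork mat. Put every whole bar from the mirrored tray into the pot and every chipped or broken one into the small wooden box, then use the lifter to put the lid back so that the pot is properly closed, and stand the lifter upright on its square slate again. Leave the black jigger and the corkscrew where they are.

Things in the scene. Friction and masses are not known exactly. Their poses are not given: they have to be found in the camera images.
- pot_floor (a point): centre of the inner floor of the round stainless pot, fixed on a black warming plate; 30 mm above the trolley top. Inside the pot is 192 mm wide (a little narrower in the lowest 12 mm) and 60 mm deep; it has two small ear handles outside, towards its +x and -x, reaching 128 mm from the axis. Wall 4 mm.
- pot_rim (a point): centre of the pot's mouth, at rim height: 90 mm above the trolley top, 60 mm above its inner floor.
- lid_loop (a point): middle of the top bar of the hot lid's loop handle, an upright staple of 10 mm round bar. Its top bar runs along the lid's y, centre 48 mm above the flat underside of the lid; the clear opening is 74 mm wide and 37 mm high over the lid's top. The lifter's prongs pass through it along the lid's x, from either side. z is up when the lid is level.
- mat_top (a point): centre of the top of the round cork mat, 210 mm wide, 12 mm thick, fixed on the trolley top: the resting place for the hot lid.
- slate_top (a point): centre of the top of the square slate, 100 x 100 mm, 8 mm thick, fixed: the place of the lid lifter.
- lifter_grip (a point): centre of the lid lifter's wooden grip, a level pale beech bar 84 mm long (along the lifter's x), 20 mm wide (y) and 24 mm high, centre 104 mm above the lifter's lowest face. It is taken from above with the fingers on its two 84 mm sides. A steel stem goes down from its rear end (-x) to the prongs, which point forward (+x) right under the grip.
- lifter_hook (a point): where a load should hang: midway between the lifter's two prongs, under the middle of the grip, at the top of the prongs, 8 mm above the lowest face. The prongs are 8 mm round bars 40 mm apart (48 mm over all), level from x = -30 mm (stem) to +22 mm from this point, then bent up: the tips end at x = +36 mm, 17 mm above the lowest face. x: the way they point.
- tray_top (a point): centre of the mirrored tray's upper face (190 mm along x, 260 mm along y, 4 mm above the trolley top, gold rim 12 mm high), fixed, on which the bars lie.
- box_floor (a point): centre of the inner floor of the small wooden box for damaged bars, fixed; floor 6 mm above the trolley top, inside 88 mm (x) by 148 mm (y), walls 6 mm thick reaching 39 mm above the floor.
- stone1_mid (a point): dark grey-green soapstone bar, 60 x 32 x 28 mm (length along its x, width along its y, height z), 150 g, whole and undamaged: all four corners there. Lies flat on the tray at the start. The point is its centre, 14 mm above its underside. May be absent.
- stone2_mid (a point): dark grey-green soapstone bar, 60 x 32 x 28 mm (length along its x, width along its y, height z), 150 g, whole and undamaged: all four corners there. Lies flat on the tray at the start. The point is its centre, 14 mm above its underside. May be absent.
- stone3_mid (a point): dark grey-green soapstone bar, 60 x 32 x 28 mm (length along its x, width along its y, height z), 150 g, whole and undamaged: all four corners there. Lies flat on the tray at the start. The point is its centre, 14 mm above its underside. May be absent.
- stone4_mid (a point): dark grey-green soapstone bar, 60 x 32 x 28 mm (length along its x, width along its y, height z), 150 g, whole and undamaged: all four corners there. Lies flat on the tray at the start. The point is its centre, 14 mm above its underside. May be absent.
- chipped_mid (a point): soapstone bar like the whole ones (60 x 32 x 28 mm, 130 g), but with one corner broken off: seen from above the quarter at +x, +y is missing (24 mm of the length, 16 mm of the width, the full height), with pale broken faces. The point is the centre of the bar as if whole; -5 mm along its x both sides are sound. Damaged. May be absent.
- half_mid (a point): broken-off piece of a soapstone bar, only 36 mm long (x), 32 mm wide (y) and 28 mm high, 90 g, pale broken end at +x. The point is its centre. Damaged. May be absent.
- lid: flat round stainless lid, 208 mm wide, 5 mm thick, about 380 g, loose, hot: not to be touched by the robot. Origin: centre of the flat underside that lies on the pot's rim. Under it a tapered plug, 9 mm deep and 168 to 180 mm wide, fits loosely into the pot; put down on a flat surface, the lid stands level on this plug.
- lifter: the lid lifter, loose, 200 g, standing by itself upright on its two prongs; origin at its lowest face, right under the middle of the grip.
- jigger: matte black double-cone jigger, 100 mm high, 48 mm wide, standing: leave alone; origin at its foot.
- corkscrew: steel wing corkscrew, about 170 mm long, lying: leave alone; origin near its middle.
Mind the look-alikes: they are no part of the job. What is shaped like the part that bears stone4_mid but purple or red is not meant.

How it is judged:
By the outcome, as a careful person would: the job done as asked, in the order asked, and still so for the second after the job is handed in, with the robot touching nothing.
Of stone1, stone2, stone3, stone4 only 2 to 3 are there at a start; the rules pass over those that are not, and their reading is None.
Of chipped, half only 1 to 2 are there at a start; the rules pass over those that are not, and their reading is None.
At some moment in a run one of stone1, stone2, stone3, stone4, chipped, half may be knocked a few centimetres aside while the robot is not near it.
It also fails if it takes over 210 s, if anything falls off the work surface, if the arm or the gripper's body presses on something with over 40 N, if the wrist force passes 120 N, or if a joint passes its speed limit or range.

## Robot

A 6-joint arm with a two-finger parallel gripper is mounted at the origin on the work surface. World frame = base frame: x ahead of the robot, y to its left, z up, the work surface at z = 0. Lengths are in mm, angles in rad, forces in N, time in s.
With the tool pointing down it reaches from about 325 to 875 mm from the base axis. Payload 4.4 kg.
Tool frame: the origin (TCP) lies on the centre line of the jaws, within the pads' length; the fingertips stand ahead of it and the grasp point (between the pads) lies 6 mm ahead of it (ctrl.tcp_to_tips is the z of the fingertips in the tool frame, in mm); z points along the fingers, y is the direction in which the jaws open and shut (so a half turn about z gives the same grasp; the last joint's range is limited). The gripper opens to 85 mm and grips with 20 to 120 N. Pads are 22 mm wide; open, the fingers measure 114 mm over their backs; the gripper's body (76 mm by 85 mm) begins 54 mm behind the grasp point. The pads swing forward as they close: fully open they stand 13 mm farther back than shut.
Start: joints at [-1.448, 0.207, 1.542, -0, 1.393, -0.15], TCP at [155.463, -553.587, 224.482] pointing down, gripper open.
Joint ranges: [-2.73, 2.73], [-0.86, 2.22], [0.23, 2.46], [-1.11, 4.25], [0.08, 2.63], [-2.82, 2.82]. Speed limits (rad/s): [2.79, 2.79, 3.14, 3.14, 3.14, 3.14].

## Interface

Orientations are given as a 3x3 rotation matrix whose columns are the frame's x, y, z axes.
In Python, from plant import ctrl, sensors, optics gives the robot as it stands. Calls block until the motion is done:
- ctrl.move_ptp(position, orientation): joint-space move of the TCP to a pose.
- ctrl.move_l(position, rot=None, vel=150, threshold=None): straight line of the TCP; rot=None keeps the orientation; vel is the mean speed in mm/s. With threshold (N) it stops when the force on the tool has changed by that much, and returns True; else False.
- ctrl.set_joints(angles): joint-space move.
- ctrl.gripper_to(opening, force=None): finger opening in mm; force is the grip in N (None keeps the last); returns when the fingers have stopped.
- ctrl.hold(seconds).
- ctrl.solve_ik(position, orientation): joint angles nearest the present ones, or None.
- sensors.read_state(): the state.
- optics.grab_frame(name): name is "scene" or "side" or "wrist"; returns (picture, depth): 480x640x3 uint8, red, green, blue; 480x640 float32, mm along the optical axis (not along the pixel's ray), 0 where there is no reading.
- optics.camera_params(name): a dict with "mtx" (3x3 intrinsics, pixels), "k1" (the pictures are not rectified: a ray, as slopes to the right and down, at radius r is drawn at 1 + k1 r^2 times it, then the intrinsics apply), "R" (3x3) and "t" (3): a world point X has camera coordinates R X + t; the wrist camera has in their place "T_tool_cam" (4x4, takes a point from camera to tool coordinates, whose origin is the TCP and whose axes are the flange's). Camera axes: x right, y down, z forward; pixel columns grow to the right and rows downward; lengths in mm; the calibration is good to about 2 mm. A picture is of the moment at which its call begins: read the wrist's pose just before it. camera_params takes no time and is no camera call.
A pose or a line that the arm cannot do raises ctrl.MotionError and nothing moves.
- ctrl.finish_job(): hands the job in, once; it reports no verdict.
The state is a dict: "t": time; "q": joint angles; "qvel": joint speeds; "tau": joint torques, N m; "eef_pos": TCP position; "eef_rot": TCP orientation; "force": force on the tool from outside, world axes, zero at the start; "wrist_torque": the same for the moment, N m; "grip_width": finger opening in mm.
Only numpy, scipy, OpenCV 4.12 (cv2) and the standard library are available. Lean on these libraries where they do the work, as an engineer would, in place of code of your own. Each camera call takes 0.05 s, during which the arm holds its last target.

## Working session

There is one attempt and no reset: what is moved stays moved. The work goes in short steps, each a Python script; the robot and the scene stay as the last script left them, time stands still between calls to the robot, and variables do not carry over. Pictures are saved under pics/ and viewed, and the job is handed in when it is done.

```bash
ls; mkdir -p pics
cat > h.py <<'E'
import numpy as np, cv2
from plant import ctrl, sensors, optics
def shot(name, fn):
    st=sensors.read_state(); im,d=optics.grab_frame(name)
    cv2.imwrite(f'pics/{fn}.png', im[:,:,::-1]); np.savez(f'pics/{fn}.npz',im=im,d=d,pos=st['eef_pos'],rot=st['eef_rot'],name=name)
    return im,d
E
python3 - <<'E'
from h import *
for n in('scene','side','wrist'):
    shot(n,n+'0'); print(n,{k:np.round(v,3).tolist() for k,v in optics.camera_params(n).items()})
s=sensors.read_state();print({k:np.round(v,3).tolist() for k,v in s.items()},ctrl.tcp_to_tips)
E
```

```text
pics
scene {'mtx': [[561.636, 0.0, 315.449], [0.0, 561.636, 245.561], [0.0, 0.0, 1.0]], 'k1': -0.154, 'R': [[0.498, 0.867, 0.009], [0.728, -0.412, -0.548], [-0.472, 0.28, -0.836]], 't': [-309.04, -379.415, 1509.55]}
side {'mtx': [[500.795, 0.0, 317.992], [0.0, 500.795, 229.188], [0.0, 0.0, 1.0]], 'k1': -0.047, 'R': [[-0.988, -0.155, -0.019], [-0.091, 0.671, -0.736], [0.127, -0.725, -0.677]], 't': [617.174, 137.399, 899.684]}
wrist {'mtx': [[339.276, 0.0, 316.465], [0.0, 339.276, 233.801], [0.0, 0.0, 1.0]], 'k1': -0.034, 'T_tool_cam': [[0.0, -0.963, -0.27, 66.907], [1.0, 0.0, -0.001, -0.611], [0.001, -0.27, 0.963, -148.433], [0.0, 0.0, 0.0, 1.0]]}
{'t': 0.15, 'q': [-1.447, 0.207, 1.543, -0.0, 1.394, -0.15], 'qvel': [-0.0, -0.001, -0.005, -0.002, 0.002, -0.001], 'tau': [0.0, -38.351, -29.204, -0.0, 0.007, 0.0], 'eef_pos': [155.387, -552.971, 223.553], 'eef_rot': [[0.963, 0.27, -0.0], [0.27, -0.963, 0.002], [0.0, -0.002, -1.0]], 'force': [0.437, -0.009, -0.452], 'wrist_torque': [-0.02, 0.03, -0.032], 'grip_width': 85.487} 25.0
```

View pics/scene0.png

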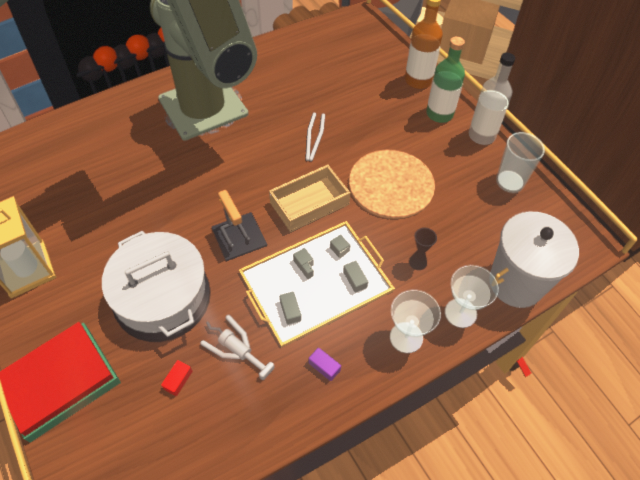

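View pics/side0.png

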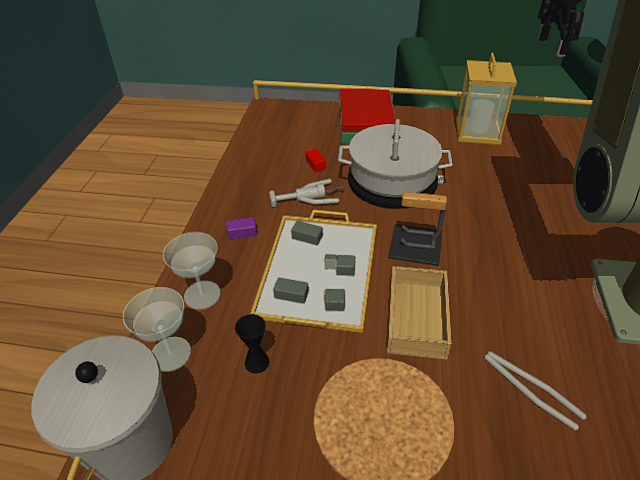

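View pics/wrist0.png

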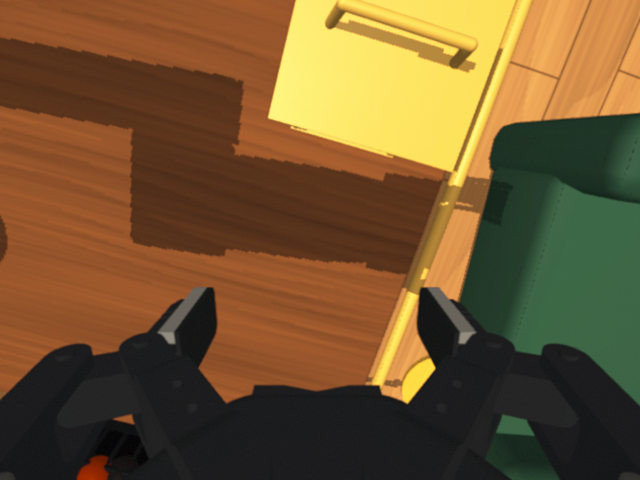

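The tray holds four bars: two whole, one chipped and one half. Next I'll compute positions from the depth.

```bash
cat >> h.py <<'E'
def rays(name,uv):
    p=optics.camera_params(name);K=p['mtx']
    uv=np.atleast_2d(np.array(uv,float))
    # r_d = r(1+k1 r^2)
    return cv2.undistortPoints(uv[:,None],K,np.array([p['k1'],0,0,0.])) [:,0]
def campose(name,pos=None,rot=None):
    p=optics.camera_params(name)
    if name!='wrist':
        R=np.array(p['R']).T; return R,-R@np.array(p['t'])
    T=np.array(p['T_tool_cam']); return np.array(rot)@T[:3,:3], np.array(rot)@T[:3,3]+np.array(pos)
def load(fn): return np.load(f'pics/{fn}.npz')
def px(fn,uv,z=None):
    """world points; by depth or by plane z"""
    f=load(fn);n=str(f['name']);r=rays(n,uv);R,c=campose(n,f['pos'],f['rot'])
    D=np.c_[r,np.ones(len(r))]
    if z is None:
        uv=np.atleast_2d(uv);d=np.array([f['d'][int(round(v)),int(round(u))] for u,v in uv])
    else:
        d=(z-c[2])/((D@R.T)[:,2])
    return (D*d[:,None])@R.T+c
def cloud(fn):
    f=load(fn);n=str(f['name']);u,v=np.meshgrid(np.arange(640),np.arange(480))
    r=rays(n,np.c_[u.ravel(),v.ravel()]);R,c=campose(n,f['pos'],f['rot'])
    P=(np.c_[r,np.ones(len(r))]*f['d'].reshape(-1,1))@R.T+c
    P[f['d'].ravel()==0]=np.nan
    return P.reshape(480,640,3)
def proj(fn,X):
    f=load(fn);n=str(f['name']);p=optics.camera_params(n);R,c=campose(n,f['pos'],f['rot'])
    Y=(np.atleast_2d(X)-c)@R; s=Y[:,:2]/Y[:,2:]; s=s*(1+p['k1']*(s**2).sum(1,keepdims=True))
    K=np.array(p['mtx']); return s*[K[0,0],K[1,1]]+[K[0,2],K[1,2]]
E
python3 - <<'E'
from h import *
np.set_printoptions(suppress=True,precision=1)
a=dict(loop_a=(133,280),loop_b=(170,263),mat=(392,182),grip_a=(224,196),grip_b=(237,218),st1=(290,300),chip=(302,258),half=(340,242),st2=(354,271),table=(200,420),potcen=(158,285),box=(310,195),slate=(240,236),jig=(425,240))
for k,v in a.items(): print(k,px('scene0',v)[0])
b=dict(loop=(396,130),grip_a=(408,199),grip_b=(442,203),st1=(305,228),chip=(342,262),half=(335,295),st2=(292,285),mat=(384,415),slate=(410,253),box=(420,310))
for k,v in b.items(): print('side',k,px('side0',v)[0])
for n in('scene0','side0'):
    im=cv2.imread(f'pics/{n}.png'); 
    c=im[170:350,90:410] if n=='scene0' else im[100:370,250:480]
    cv2.imwrite(f'pics/{n}c.png',cv2.resize(c,None,fx=2.2,fy=2.2,interpolation=cv2.INTER_CUBIC))
E
```

```text
loop_a [ 499.7 -346.3  107.7]
loop_b [ 502.1 -266.8  111.6]
mat [484.8 291.3  12.7]
grip_a [ 413.4 -105.1  126.4]
grip_b [ 477.6 -105.4  124.3]
st1 [654.7 -80.3  33.4]
chip [578.2  -9.4  33.5]
half [582.   83.9  31.4]
st2 [659.5  71.7  30.5]
table [ 781.6 -345.8    0.4]
potcen [ 526.3 -306.3   94.3]
box [1142.  -310.9 1057. ]
slate [443.8 -95.5   8.1]
jig [688.6 229.2  71. ]
side loop [ 497.7 -301.4  143.2]
side grip_a [465.  -94.2 121. ]
side grip_b [401.4 -92.9 119.2]
side st1 [663.9 -82.4  32.9]
side chip [577.8   1.5  32.1]
side half [580.6  82.4  30.6]
side st2 [661.2  70.   30.7]
side mat [479.5 287.1  11.1]
side slate [448.7 -66.4   6. ]
side box [427.8  76.6   7.2]
```

View pics/scene0c.png

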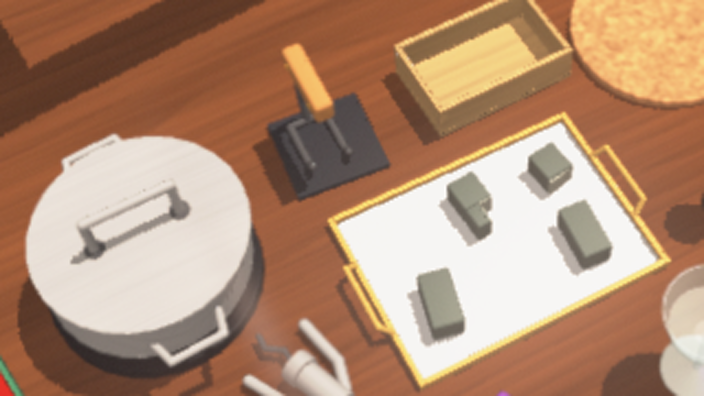

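View pics/side0c.png

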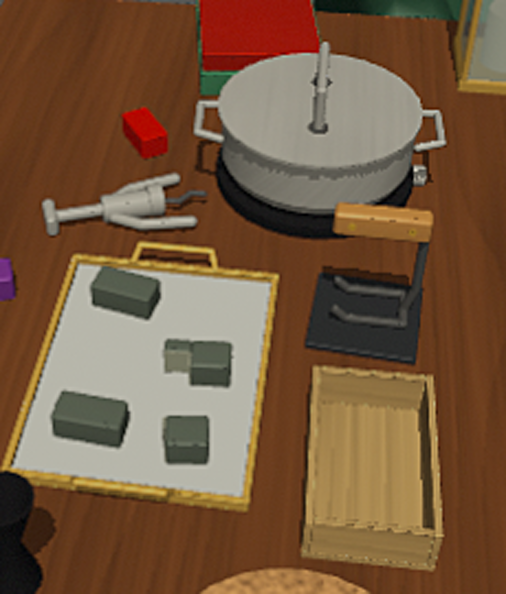

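```bash
cat >> h.py <<'E'
def Rz(a=0.): # tool down, tool x at world angle a
    c,s=np.cos(a),np.sin(a); return np.array([[c,s,0],[s,-c,0],[0,0,-1.]])
E
python3 - <<'E'
from h import *
ctrl.move_ptp([470,-80,330],Rz()); shot('wrist','w1')
s=sensors.read_state();print(s['t'],s['eef_pos'],s['q'])
ctrl.move_ptp([430,-280,270],Rz()); shot('wrist','w2')
s=sensors.read_state();print(s['t'],s['eef_pos'],s['q'])
E
```

```text
2.275 [469.89155492 -80.74746239 329.71388518] [-3.51793327e-01 -7.10305857e-02  1.62172517e+00 -2.66729746e-04
  1.59139686e+00  1.22027170e+00]
3.1833 [ 430.66674455 -279.22203225  270.67411216] [-7.44465695e-01  3.96414786e-02  1.63189717e+00  7.99875015e-04
  1.46914448e+00  8.25273691e-01]
```

View pics/w1.png

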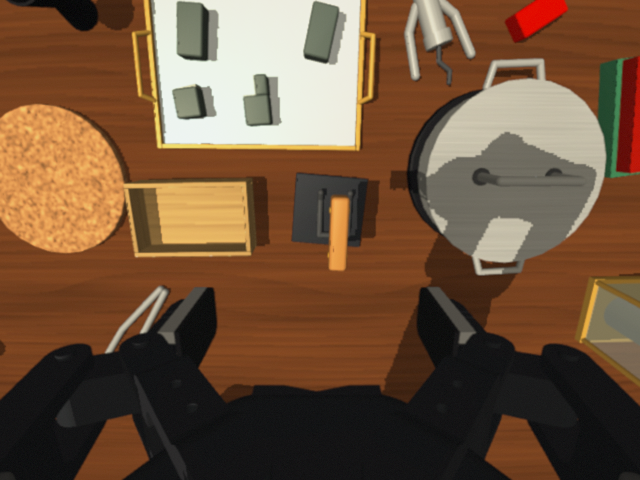

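View pics/w2.png

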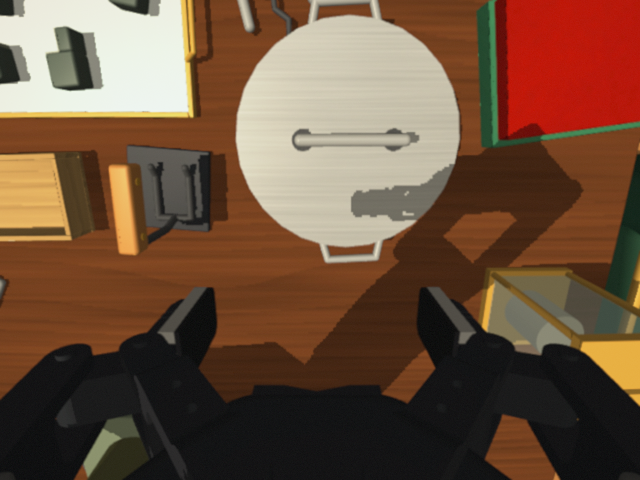

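w1 shows the grip at (340,232), the slate at (330,210), the box at (190,218) and the mat at (55,178). The half bar is at (188,101), the chipped one at (259,103) and whole ones at (192,30) and (321,30). w2 shows the loop bar from (303,139) to (410,139). I'll fit poses with height slices of the clouds.

```bash
cat >> h.py <<'E'
def rect(P): # minAreaRect in xy mm
    (c,s,a)=cv2.minAreaRect(P[:,:2].astype(np.float32)); return np.round(c,1),np.round(s,1),round(a,1)
def blobs(C,box,zlo,zhi,minpx=30):
    m=(C[...,2]>zlo)&(C[...,2]<zhi)&(C[...,0]>box[0])&(C[...,0]<box[1])&(C[...,1]>box[2])&(C[...,1]<box[3])
    n,l=cv2.connectedComponents(m.astype(np.uint8))
    return [(np.argwhere(l==i).mean(0)[::-1].round(),C[l==i]) for i in range(1,n) if (l==i).sum()>=minpx]
E
python3 - <<'E'
from h import *
np.set_printoptions(suppress=True,precision=1)
for fn in('w1','w2','scene0','side0'):
    C=cloud(fn); print(fn)
    for nm,b,lo,hi in (('grip',(350,520,-160,-40),110,140),('loop',(450,560,-380,-230),130,155),('lid',(380,640,-430,-190),90,102),('stones',(520,720,-150,160),25,42),('mat',(350,620,170,420),8,17)):
        for c,P in blobs(C,b,lo,hi): print(nm,c,len(P),rect(P),'zmed',np.median(P[:,2]),'mean',P.mean(0))
E
```

```text
w1
grip [338. 232.] 1382 (array([ 435.5, -104.7]), array([21.3, 83.9]), 88.1) zmed 122.66479167830042 mean [ 438.2 -103.9  122.2]
loop [539. 181.] 908 (array([ 497. , -306.5]), array([ 9.6, 93.6]), 0.6) zmed 140.8540198332726 mean [ 497.3 -303.6  140.4]
lid [514. 170.] 24489 (array([ 496.9, -307.8]), array([207.2, 206.8]), 58.6) zmed 93.52473119408955 mean [ 502.3 -304.8   93.5]
stones [190.  29.] 1510 (array([664.8,  71. ]), array([32.8, 61.5]), 84.7) zmed 30.762808656069353 mean [663.7  70.4  30.6]
stones [321.  30.] 1513 (array([661.7, -85.4]), array([32.6, 60.1]), 77.1) zmed 30.696937332835603 mean [661.5 -85.3  30.6]
stones [137.  64.] 206 (array([626.9, 141.4]), array([ 6.1, 73.3]), 88.6) zmed 25.871497679123678 mean [627.3 141.4  26. ]
stones [371.  65.] 176 (array([ 622.6, -147.2]), array([ 5.4, 72.8]), 89.7) zmed 25.93260661565509 mean [ 623.9 -147.5   26. ]
stones [257. 103.] 1070 (array([583.7,  -3.9]), array([59.8, 32.3]), 3.8) zmed 30.70702078629796 mean [579.8  -6.7  30.6]
stones [187. 101.] 804 (array([583.1,  83.1]), array([38.5, 32.9]), 6.3) zmed 30.779958225083135 m
[... 2558 characters left out ...]
307.5]), array([209.5, 207. ]), 85.3) zmed 93.54829875364493 mean [ 495.9 -299.    93.6]
stones [306. 229.] 344 (array([662.2, -83.7]), array([33.9, 59.8]), 77.5) zmed 29.919691117342666 mean [661.6 -82.4  29.8]
stones [341. 261.] 345 (array([584.7,  -3.5]), array([59.3, 34.5]), 3.6) zmed 29.876136443672863 mean [580.6  -4.2  29.7]
stones [291. 287.] 467 (array([663.4,  71.9]), array([33.9, 60.6]), 83.6) zmed 29.945455660461676 mean [662.8  73.9  29.8]
stones [334. 296.] 321 (array([583. ,  82.7]), array([37.9, 34.8]), 9.2) zmed 29.90316255619723 mean [582.4  84.6  29.7]
mat [383. 422.] 13907 (array([481.3, 284.2]), array([207.1, 195. ]), 7.9) zmed 11.052789414657923 mean [479.9 295.7  11.1]
```

The fits agree across cameras to about 2 mm, and heights and sizes match. Next I grasp the lifter.

Run:
```python
from h import *
R=Rz(-0.033); g=[435.5,-105.2]
ctrl.gripper_to(60)
ctrl.move_ptp(g+[200],R); ctrl.move_l(g+[118],vel=80)
ctrl.gripper_to(10,70); s=sensors.read_state(); print(s['t'],s['grip_width'],s['force'],s['eef_pos'])
shot('side','s1')
ctrl.move_l(g+[190],vel=60); ctrl.hold(.2); s=sensors.read_state(); print(s['t'],s['grip_width'],s['force'],s['wrist_torque'],s['eef_pos'])
shot('side','s2');shot('wrist','w3');shot('scene','sc2')
for n in('s2','sc2'):
    C=cloud(n)
    for c,P in blobs(C,(380,500,-135,-75),80,99): print(n,c,len(P),rect(P),P.mean(0))
im=cv2.imread('pics/s2.png')[120:320,340:500]; cv2.imwrite('pics/s2c.png',cv2.resize(im,None,fx=3,fy=3))
```

```text
6.0417 9.941003043151012 [ 0.77436231 -0.03785117 -0.07549643] [ 435.50897377 -105.19220328  118.06196589]
7.6417 9.772552518471793 [0.23801878 0.18747489 0.71811018] [ 0.07023572  0.01809076 -0.00741266] [ 435.27462207 -105.08999316  189.63332771]
s2 [442. 213.] 33 (array([ 397. , -100.5]), array([8.9, 4.4]), 2.4) [ 397.43027659 -100.63107623   88.15288664]
```

View pics/s2c.png

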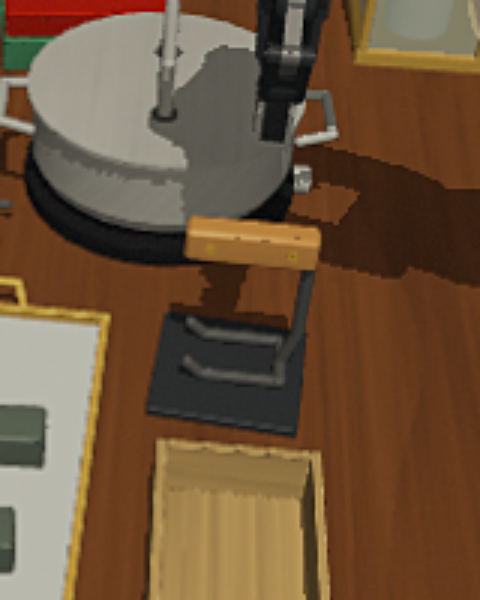

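View pics/w3.png

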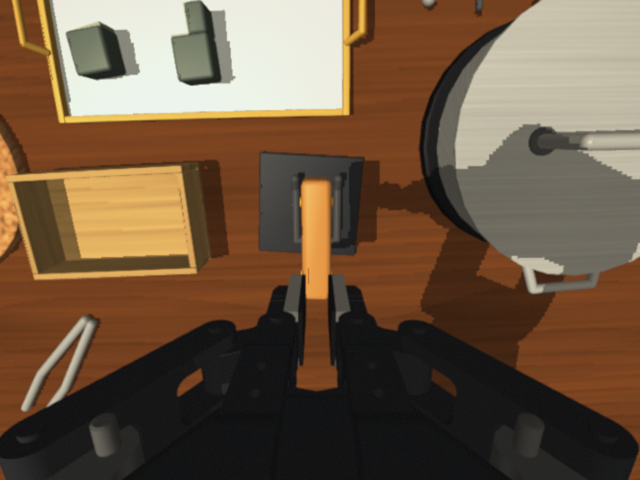

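Run:
```python
from h import *
im=cv2.imread('pics/s1.png')[60:320,340:540]; cv2.imwrite('pics/s1c.png',cv2.resize(im,None,fx=2.2,fy=2.2))
np.set_printoptions(suppress=True,precision=1)
C=cloud('w3')
for c,P in blobs(C,(350,520,-160,-40),108,140): print(c,len(P),rect(P),P.mean(0))
C=cloud('s2')
for c,P in blobs(C,(350,520,-160,-40),108,140): print(c,len(P),rect(P),P.mean(0))
```

```text
[316. 235.] 3440 (array([ 436.1, -104.5]), array([21.6, 82.9]), 88.2) [ 440.4 -104.7  122.4]
[424. 199.] 529 (array([ 435.4, -103. ]), array([23.9, 84.2]), 88.7) [435.3 -99.5 118.8]
```

View pics/s1c.png

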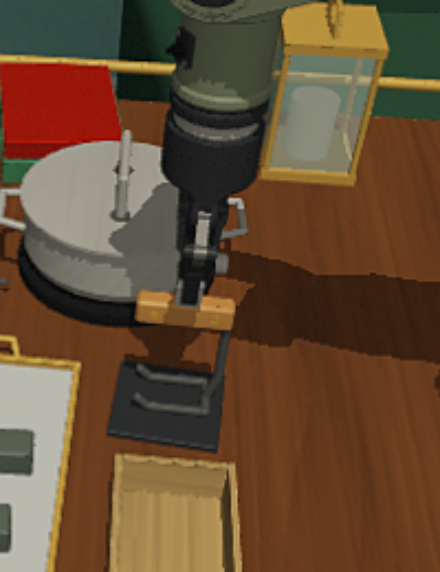

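Run:
```python
from h import *
np.set_printoptions(suppress=True,precision=1)
for v in range(150,212,4): print(v,px('s1',[(425,v),(422,v),(428,v)]).round(0).tolist())
im=cv2.imread('pics/s1.png')[150:230,380:470]; cv2.imwrite('pics/s1d.png',cv2.resize(im,None,fx=7,fy=7,interpolation=cv2.INTER_CUBIC))
```

```text
150 [[445.0, -112.0, 221.0], [451.0, -112.0, 221.0], [444.0, -69.0, 250.0]]
154 [[446.0, -87.0, 229.0], [451.0, -88.0, 228.0], [443.0, -67.0, 243.0]]
158 [[446.0, -84.0, 223.0], [451.0, -87.0, 220.0], [442.0, -67.0, 235.0]]
162 [[446.0, -72.0, 223.0], [449.0, -88.0, 211.0], [441.0, -65.0, 228.0]]
166 [[444.0, -78.0, 210.0], [449.0, -87.0, 203.0], [439.0, -77.0, 212.0]]
170 [[442.0, -88.0, 195.0], [448.0, -86.0, 196.0], [440.0, -56.0, 218.0]]
174 [[445.0, -44.0, 218.0], [447.0, -85.0, 188.0], [440.0, -45.0, 218.0]]
178 [[444.0, -45.0, 209.0], [447.0, -66.0, 193.0], [439.0, -45.0, 209.0]]
182 [[442.0, -57.0, 192.0], [447.0, -55.0, 193.0], [437.0, -57.0, 192.0]]
186 [[440.0, -69.0, 174.0], [445.0, -66.0, 175.0], [434.0, -71.0, 173.0]]
190 [[437.0, -87.0, 151.0], [442.0, -96.0, 144.0], [431.0, -89.0, 150.0]]
194 [[436.0, -87.0, 142.0], [441.0, -88.0, 141.0], [431.0, -85.0, 144.0]]
198 [[434.0, -91.0, 129.0], [440.0, -86.0, 132.0], [429.0, -89.0, 131.0]]
202 [[433.0, -95.0, 116.0], [438.0, -96.0, 115.0], [427.0, -95.0, 117.0]]
206 [[431.0, -95.0, 107.0], [437.0, -95.0, 106.0], [426.0, -96.0, 107.0]]
210 [[508.0, 656.0, 722.0], [425.0, -210.0, 0.0], [411.0, -216.0, -3.0]]
```

View pics/s1d.png

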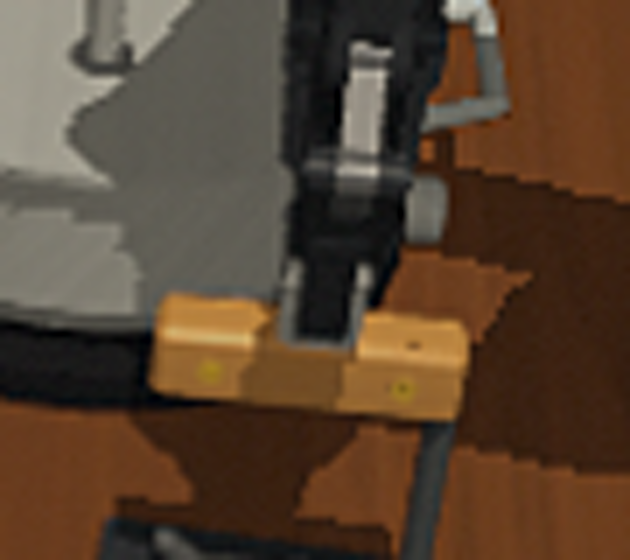

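Run:
```python
from h import *
np.set_printoptions(suppress=True,precision=1)
s=sensors.read_state(); print(s['eef_pos'],s['eef_rot'],s['grip_width'],ctrl.tcp_to_tips)
print('s2'); 
for v in range(150,174,3): print(v,px('s2',[(427,v),(431,v),(434,v)]).round(0).tolist())
C=cloud('w3'); f=load('w3')
T=(C-f['pos'])@f['rot']
for v in range(270,360,10): print(v,[(u,T[v,u].round(0).tolist()) for u in (285,295,305,340,350)])
im=cv2.imread('pics/w3.png')[160:400,220:420]; cv2.imwrite('pics/w3c.png',cv2.resize(im,None,fx=2.5,fy=2.5,interpolation=cv2.INTER_CUBIC))
```

```text
[ 435.4 -105.2  189.9] [[ 1. -0. -0.]
 [-0. -1.  0.]
 [-0. -0. -1.]] 9.917644980717924 25.0
s2
150 [[446.0, -63.0, 253.0], [439.0, -70.0, 249.0], [434.0, -71.0, 249.0]]
153 [[445.0, -72.0, 242.0], [438.0, -72.0, 242.0], [433.0, -70.0, 244.0]]
156 [[442.0, -95.0, 220.0], [436.0, -88.0, 225.0], [431.0, -87.0, 227.0]]
159 [[441.0, -97.0, 213.0], [435.0, -88.0, 219.0], [430.0, -85.0, 221.0]]
162 [[441.0, -86.0, 214.0], [434.0, -86.0, 214.0], [429.0, -86.0, 214.0]]
165 [[440.0, -86.0, 207.0], [433.0, -87.0, 207.0], [428.0, -88.0, 207.0]]
168 [[425.0, -241.0, 92.0], [432.0, -94.0, 196.0], [427.0, -92.0, 198.0]]
171 [[424.0, -243.0, 83.0], [414.0, -256.0, 74.0], [406.0, -270.0, 65.0]]
270 [(285, [-68.0, -34.0, 190.0]), (295, [-68.0, -23.0, 189.0]), (305, [-19.0, -8.0, 67.0]), (340, [-69.0, 25.0, 191.0]), (350, [-69.0, 36.0, 192.0])]
280 [(285, [-80.0, -34.0, 190.0]), (295, [9.0, -9.0, -16.0]), (305, [8.0, -5.0, -12.0]), (340, [9.0, 10.0, -15.0]), (350, [-80.0, 36.0, 191.0])]
290 [(285, [6.0, -13.0, -18.0]), (295, [10.0, -9.0, -26.0]), (305, [4.0, -5.0, -14.0]), (340, [9.0, 9.0, -26.0]), (35
[... 190 characters left out ...]
-42.0]), (295, [9.0, -8.0, -42.0]), (305, [-5.0, -5.0, -15.0]), (340, [10.0, 8.0, -43.0]), (350, [6.0, 12.0, -36.0])]
320 [(285, [11.0, -10.0, -51.0]), (295, [11.0, -7.0, -51.0]), (305, [-10.0, -5.0, -16.0]), (340, [11.0, 7.0, -51.0]), (350, [11.0, 11.0, -51.0])]
330 [(285, [11.0, -10.0, -57.0]), (295, [7.0, -7.0, -51.0]), (305, [-141.0, -13.0, 190.0]), (340, [11.0, 7.0, -57.0]), (350, [11.0, 10.0, -57.0])]
340 [(285, [10.0, -9.0, -62.0]), (295, [4.0, -7.0, -52.0]), (305, [-155.0, -14.0, 191.0]), (340, [10.0, 7.0, -61.0]), (350, [10.0, 10.0, -62.0])]
350 [(285, [16.0, -8.0, -75.0]), (295, [1.0, -7.0, -53.0]), (305, [-168.0, -14.0, 191.0]), (340, [6.0, 7.0, -61.0]), (350, [16.0, 8.0, -75.0])]
```

View pics/w3c.png

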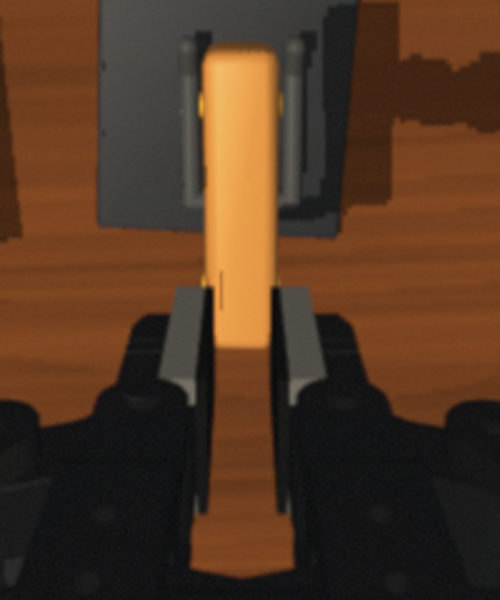

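The fingers closed above the grip. In the side and wrist pictures (tips at s2 (431,168) and w3 (305,280)) the tips sit at tool z of about -12, not +25. I'll check that with a gentle touch on a free spot of the table.

Run:
```python
from h import *
R=Rz(0)
p=[345,-185]
ctrl.move_ptp(p+[80],R); ctrl.move_l(p+[34],vel=80)
r=ctrl.move_l(p+[-25],vel=25,threshold=4); s=sensors.read_state(); print(r,s['t'],s['grip_width'],s['force'],s['eef_pos'])
shot('side','s4')
ctrl.move_l(p+[60],vel=80)
```

```text
True 10.725 9.808754785449015 [-1.3924032   0.98139405  6.74318433] [ 345.0279306  -185.04739211   -6.47243328]
```

The tips really are about 7 mm behind the reported TCP when shut, so I'll use that as the working value. I'll regrasp at TCP z = 88.

Run:
```python
from h import *
R=Rz(-0.033); g=[435.5,-105.0]
ctrl.gripper_to(60)
ctrl.move_ptp(g+[160],R); ctrl.move_l(g+[88],vel=80)
ctrl.gripper_to(8,70); s=sensors.read_state(); print(s['t'],s['grip_width'],s['force'],s['eef_pos'])
ctrl.move_l(g+[160],vel=60); ctrl.hold(.2); s=sensors.read_state(); print(s['t'],s['grip_width'],s['force'],s['wrist_torque'],s['eef_pos'])
shot('side','s5');shot('scene','sc5')
np.set_printoptions(suppress=True,precision=1)
for n in('s5','sc5'):
    C=cloud(n)
    for c,P in blobs(C,(385,500,-140,-70),70,102,20): print(n,c,len(P),rect(P),P.mean(0),P[:,2].min())
im=cv2.imread('pics/s5.png')[100:300,340:500]; cv2.imwrite('pics/s5c.png',cv2.resize(im,None,fx=3,fy=3))
```

```text
14.5583 8.060826418368961 [ 0.10719838  0.3799497  -0.12003923] [ 435.53030066 -104.97223107   88.06679141]
16.1083 8.120157408329716 [ 0.85110669 -0.95170337  0.77397492] [-0.02094835 -0.01192431  0.01901525] [ 435.26952377 -104.88484595  159.63494867]
```

View pics/s5c.png

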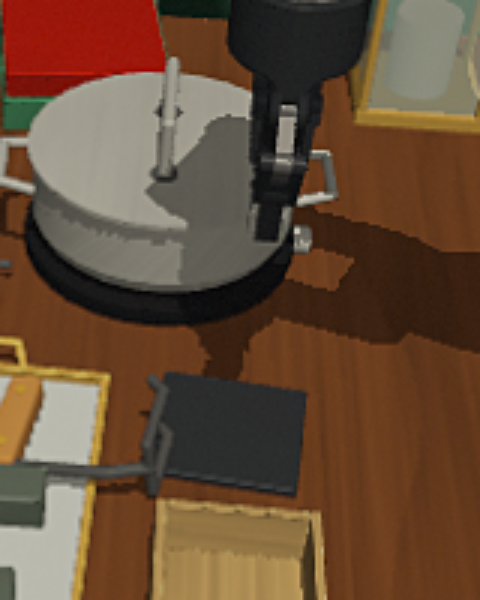

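My low ptp approach swept into the lifter and tipped it over. I'll look and recover.

Run:
```python
from h import *
ctrl.move_l([420,-105,300],vel=200); shot('wrist','w6'); shot('side','s6'); shot('scene','sc6')
im=cv2.imread('pics/s6.png')[190:370,240:480]; cv2.imwrite('pics/s6c.png',cv2.resize(im,None,fx=3,fy=3,interpolation=cv2.INTER_CUBIC))
im=cv2.imread('pics/sc6.png')[180:350,190:410]; cv2.imwrite('pics/sc6c.png',cv2.resize(im,None,fx=3,fy=3,interpolation=cv2.INTER_CUBIC))
print(sensors.read_state()['t'])
```

```text
17.2167
```

View pics/w6.png

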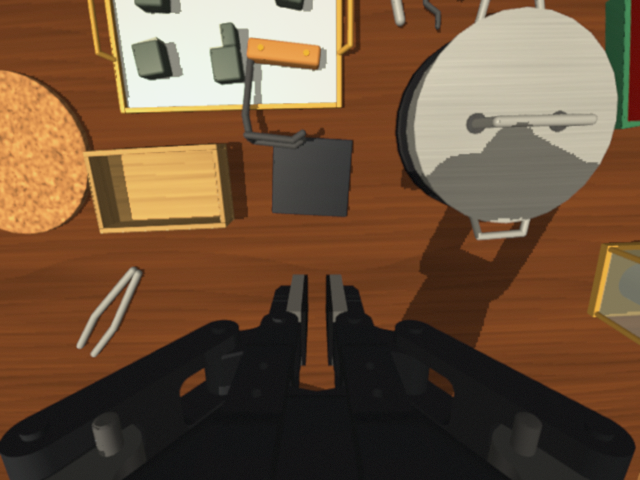

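View pics/s6c.png

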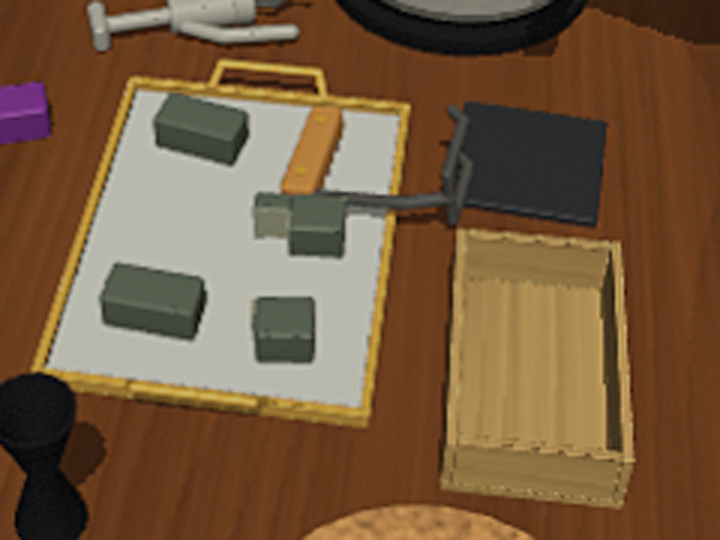

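View pics/sc6c.png

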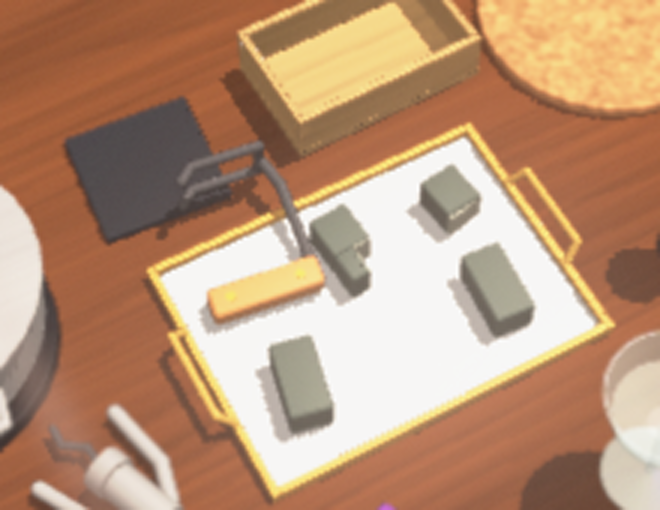

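The lifter lies on its side. The grip is on the tray (w6 (284,53)), the prongs stand on edge towards -y at the slate (w6 (275,138)), and the bars look undisturbed. The plan is to pinch the grip across its 24 mm height, pitch the tool up 90° so the lifter is upright, set it on the slate, and regrasp from above. First I'll measure and check IK.

Run:
```python
from h import *
from scipy.spatial.transform import Rotation as Ro
np.set_printoptions(suppress=True,precision=1)
for n in('w6','s6','sc6'):
    f=load(n); C=cloud(n); im=f['im'].astype(int)
    m=(im[...,0]>im[...,2]*1.7+20)&(C[...,0]>530)&(C[...,0]<640)&(C[...,1]>-120)&(C[...,1]<20)&(C[...,2]>13)&(C[...,2]<45)
    k,l,st,_=cv2.connectedComponentsWithStats(m.astype(np.uint8)); i=1+st[1:,4].argmax(); P=C[l==i]
    A=np.c_[P[:,:2],np.ones(len(P))]
    T=P[P[:,2]>np.percentile(P[:,2],30)]
    co=np.linalg.lstsq(np.c_[T[:,:2]-T[:,:2].mean(0),np.ones(len(T))],T[:,2],rcond=None)[0]
    print(n,len(P),rect(P),np.percentile(P[:,2],[5,50,95]),'slope',co*[1000,1000,1])
    m=(C[...,0]>440)&(C[...,0]<520)&(C[...,1]>-130)&(C[...,1]<-20)&(C[...,2]>18)
    k,l,st,_=cv2.connectedComponentsWithStats(m.astype(np.uint8)); i=1+st[1:,4].argmax(); P=C[l==i]; print(' prongs',len(P),P.min(0),P.max(0))
    for c,P in blobs(C,(385,500,-160,-40),4,11,200): print('slate',rect(P))
    for c,P in blobs(C,(350,520,-40,190),35,52,100): print('boxrim',rect(P),np.median(P[:,2]))
c=np.array([565,-60,0])
R0=Rz(np.pi/2)
q=sensors.read_state()['q']
for deg in (0,45,60,75,90):
    R=Ro.from_rotvec([0,-np.radians(deg),0]).as_matrix()@R0
    for p in ([435,-105,112+30],[435,-105,180],[565,-70,100]):
        g=np.array(p); tcp=g+R[:,2]*27
        q=ctrl.solve_ik(tcp,R); print(deg,p,R[:,2].round(2),None if q is None else np.round(q,2))
```

```text
w6 1677 (array([582.4, -71.1]), array([83.1, 24.3]), 82.1) [19.2 24.5 26.7] slope [-70.5   8.6  25.1]
 prongs 659 [482.  -93.7  18.3] [520.  -20.1  57.4]
slate (array([438.1, -97. ]), array([100.2,  99.2]), 84.9)
boxrim (array([433.3,  90. ]), array([101.1, 161.5]), 0.3) 43.744629909169845
s6 353 (array([582.5, -69.3]), array([81.8, 22.8]), 81.4) [17.2 23.9 26.6] slope [-37.5   3.   24.7]
 prongs 501 [ 440.  -118.7  430.9] [456.  -73.1 489.7]
slate (array([437.8, -97. ]), array([102.9,  99.1]), 85.6)
boxrim (array([433.1,  88.9]), array([101.6, 163.2]), 0.8) 43.257972579661896
sc6 145 (array([588.4, -71.9]), array([82.6, 20.8]), 80.7) [17.5 23.5 28.7] slope [-182.5    7.3   25.2]
 prongs 3392 [ 440.  -130.   431.4] [482.3 -54.6 623. ]
slate (array([438.4, -97.3]), array([103.9, 109.6]), 87.2)
boxrim (array([435.,  89.]), array([105.3, 163.1]), 1.0) 44.07707507653913
0 [435, -105, 142] [ 0.  0. -1.] [-0.4  0.1  1.9 -0.   1.1 -0.4]
0 [435, -105, 180] [ 0.  0. -1.] [-0.4  0.   1.9 -0.   1.2 -0.4]
0 [565, -70, 100] [ 0.  0. -1.] [-0.3  0.4  1.7 -0.   1.1 -0.3]
45 [435, -105, 142] [ 0.7  0.  -0.7] [-0.8 -0.2  2.5  1.1  0.6 -1.6]
45 [435, -105, 180] [ 0.7  0.  -0.7] [-0.8 -0.4  2.4  0.9  0.7 -1.4]
45 [565, -70, 100] [ 0.7  0.  -0.7] [-0.4  0.2  2.2  1.4  0.3 -1.8]
60 [435, -105, 142] [ 0.9  0.  -0.5] None
60 [435, -105, 180] [ 0.9  0.  -0.5] None
60 [565, -70, 100] [ 0.9  0.  -0.5] [-0.5  0.3  2.3  2.3  0.6 -2.7]
75 [435, -105, 142] [ 1.   0.  -0.3] None
75 [435, -105, 180] [ 1.   0.  -0.3] None
75 [565, -70, 100] [ 1.   0.  -0.3] None
90 [435, -105, 142] [ 1.  0. -0.] None
90 [435, -105, 180] [ 1.  0. -0.] None
90 [565, -70, 100] [ 1.  0. -0.] None
```

```bash
cat > srch.py <<'E'
from h import *
import time
t0=time.time(); n=0
for z in (130,):
 for (x,y) in ((435,-100),(500,-50),(600,-100),(600,100),(700,0),(350,250),(450,250),(350,-150),(600,250),(250,450)):
  for ph in np.radians(np.arange(0,360,20)):
    tz=np.array([np.cos(ph),np.sin(ph),0])
    for up,k in ((1,'y+'),(-1,'y-'),(1,'x+'),(-1,'x-')):
        u=np.array([0,0,up*1.])
        if k[0]=='y': ty=u; tx=np.cross(ty,tz)
        else: tx=u; ty=np.cross(tz,tx)
        R=np.c_[tx,ty,tz]; q=ctrl.solve_ik(np.array([x,y,z])+tz*27,R)
        if q is not None: print(z,(x,y),round(np.degrees(ph)),k,np.round(q,2))
        n+=1
print(n,time.time()-t0)
E
timeout 500 python3 srch.py
```

```text
130 (435, -100) 20 y- [-1.25  0.68  2.37  1.54  1.57  0.1 ]
130 (435, -100) 20 x+ [-1.25  0.68  2.37  1.54  1.57 -1.48]
130 (435, -100) 20 x- [-1.25  0.68  2.37  1.54  1.57  1.67]
130 (435, -100) 40 y- [-1.19  0.69  2.15  1.27  1.66  0.29]
130 (435, -100) 40 x+ [-1.19  0.69  2.15  1.27  1.66 -1.28]
130 (435, -100) 40 x- [-1.19  0.69  2.15  1.27  1.66  1.86]
130 (435, -100) 60 y+ [-1.08  0.74  1.93  1.06  1.81 -2.74]
130 (435, -100) 60 y- [-1.08  0.74  1.93  1.06  1.81  0.41]
130 (435, -100) 60 x+ [-1.08  0.74  1.93  1.06  1.81 -1.16]
130 (435, -100) 60 x- [-1.08  0.74  1.93  1.06  1.81  1.98]
130 (435, -100) 80 y+ [-0.95  0.82  1.71  0.89  1.98 -2.68]
130 (435, -100) 80 y- [-0.95  0.82  1.71  0.89  1.98  0.46]
130 (435, -100) 80 x+ [-0.95  0.82  1.71  0.89  1.98 -1.11]
130 (435, -100) 80 x- [-0.95  0.82  1.71  0.89  1.98  2.03]
130 (435, -100) 100 y+ [-0.82  0.9   1.51  0.72  2.16 -2.69]
130 (435, -100) 100 y- [-0.82  0.9   1.51  0.72  2.16  0.45]
130 (435, -100) 100 x+ [-0.82  0.9   1.51  0.72  2.16 -1.12]
130 (435, -100) 100 x- [-0.82  0.9   1.51  0.72  2.16  2.02]
130 (435, -100) 
[... 24398 characters left out ...]
-0.57  2.52  2.66]
130 (250, 450) 260 y- [ 1.08  1.15  0.96 -0.57  2.52 -0.48]
130 (250, 450) 260 x+ [ 1.08  1.15  0.96 -0.57  2.52 -2.05]
130 (250, 450) 260 x- [ 1.08  1.15  0.96 -0.57  2.52  1.09]
130 (250, 450) 280 y+ [ 1.2   1.1   1.08 -0.82  2.35  2.49]
130 (250, 450) 280 y- [ 1.2   1.1   1.08 -0.82  2.35 -0.65]
130 (250, 450) 280 x+ [ 1.2   1.1   1.08 -0.82  2.35 -2.22]
130 (250, 450) 280 x- [ 1.2   1.1   1.08 -0.82  2.35  0.92]
130 (250, 450) 300 y+ [ 1.31  1.01  1.26 -1.    2.14  2.44]
130 (250, 450) 300 y- [ 1.31  1.01  1.26 -1.    2.14 -0.7 ]
130 (250, 450) 300 x+ [ 1.31  1.01  1.26 -1.    2.14 -2.27]
130 (250, 450) 300 x- [ 1.31  1.01  1.26 -1.    2.14  0.87]
720 8.344892740249634
```

Many sideways poses are reachable. I'll pinch the grip with the jaws along x, lift, rotate high up to a tool-horizontal pose coming over the box, and lower onto the slate.

```bash
cat >> h.py <<'E'
def st(msg=''):
    s=sensors.read_state(); print(msg,'t',round(s['t'],1),'w',round(s['grip_width'],1),'F',np.round(s['force'],1),'M',np.round(s['wrist_torque'],2),'p',np.round(s['eef_pos'],1)); return s
E
python3 - <<'E'
from h import *
R0=Rz(np.radians(82)); 
ctrl.move_ptp([560,-72,220],R0); ctrl.gripper_to(42)
ctrl.move_l([582,-70.5,60],vel=150); 
hit=ctrl.move_l([582,-70.5,1],vel=40,threshold=5); st(f'down {hit}')
ctrl.gripper_to(5,90); st('closed')
shot('side','s7')
E
```

```text
down False t 21.7 w 41.8 F [-0.1  0.2  0.6] M [-0.01 -0.03 -0.01] p [582.3 -70.6   1.3]
closed t 22.0 w 22.9 F [-0.8 -0.1  4.4] M [ 0.03  0.62 -0.07] p [582.5 -70.7   2.2]
```

View pics/s7.png

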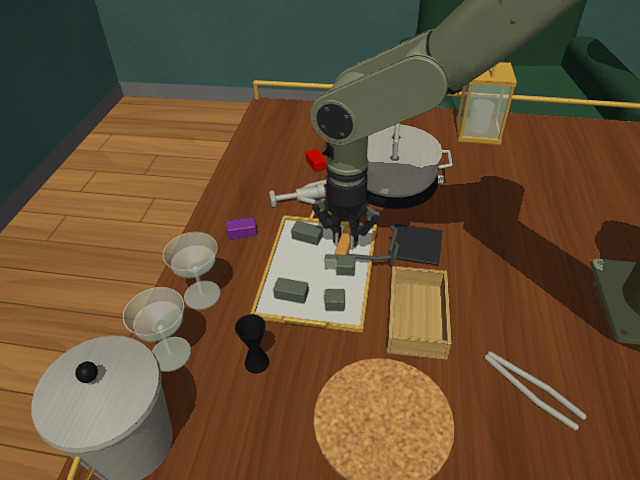

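It's gripped at 22.9 mm, so I'll lift and rotate.

Run:
```python
from h import *
ctrl.move_l([575,-70,80],vel=60); st('lift')
ctrl.move_l([520,-50,300],vel=150); st('up')
shot('side','s8')
for ph in (200,210,220,230,240):
    p=np.radians(ph); tz=np.array([np.cos(p),np.sin(p),0]); ty=np.array([0,0,1.]); R=np.c_[np.cross(ty,tz),ty,tz]
    for z in (112,300):
        q=ctrl.solve_ik(np.array([438,-97,z])+14*tz,R); print(ph,z,None if q is None else np.round(q,2))
```

```text
lift t 23.5 w 22.5 F [ 0.4  0.  -2.4] M [-0.01 -0.1   0.07] p [574.6 -69.9  79.4]
up t 25.2 w 22.6 F [ 0.   0.6 -2.6] M [ 0.05 -0.09 -0.04] p [519.5 -49.9 298.8]
200 112 [-0.11  1.07  1.2  -0.66  2.33  2.65]
200 300 [-0.11  0.78  1.26 -0.83  2.5   2.42]
210 112 [-0.04  1.04  1.26 -0.76  2.25  2.6 ]
210 300 [-0.04  0.74  1.32 -0.93  2.41  2.36]
220 112 [ 0.02  1.    1.34 -0.86  2.17  2.57]
220 300 [ 0.02  0.7   1.4  -1.01  2.31  2.32]
230 112 [ 0.08  0.97  1.43 -0.94  2.07  2.56]
230 300 [ 0.08  0.65  1.49 -1.08  2.21  2.3 ]
240 112 [ 0.14  0.93  1.52 -1.03  1.98  2.56]
240 300 None
```

View pics/s8.png

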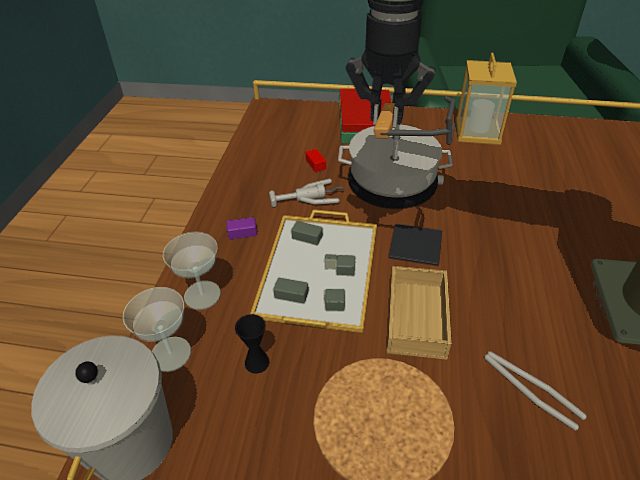

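Run:
```python
from h import *
p=np.radians(218); tz=np.array([np.cos(p),np.sin(p),0]); ty=np.array([0,0,1.]); R=np.c_[np.cross(ty,tz),ty,tz]
g=np.array([438,-97,0])+14*tz
ctrl.move_ptp(g+[0,0,300],R); st('rot')
ctrl.move_l(g+[0,0,165],vel=120); st('165'); ctrl.hold(.2)
shot('side','s9'); shot('scene','sc9')
```

```text
rot t 27.3 w 22.6 F [-0.2 -0.2 -2.1] M [ 0.47 -0.63 -0.03] p [ 427.1 -105.8  300.1]
165 t 28.6 w 23.0 F [ 0.5 -0.7 -2.4] M [ 0.5  -0.64  0.03] p [ 427.4 -105.6  165.7]
```

View pics/s9.png

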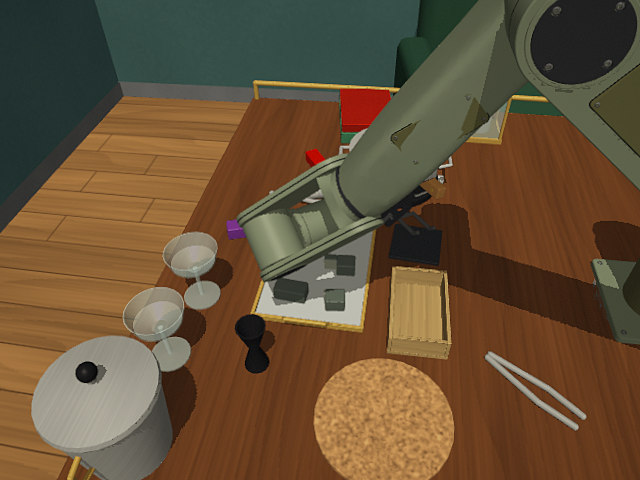

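View pics/sc9.png

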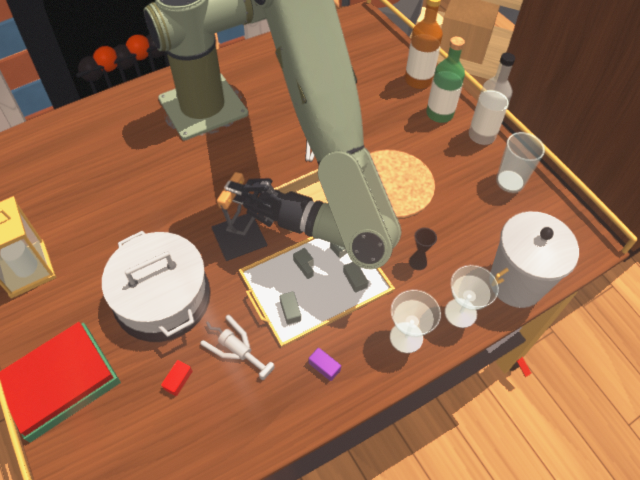

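Run:
```python
from h import *
np.set_printoptions(suppress=True,precision=0)
C=cloud('s9'); D=cloud('s8')
m=(np.abs(C-D).max(2)>20)&(C[...,2]>40)&(C[...,2]<260)&(C[...,0]>350)&(C[...,0]<800)&(C[...,1]>-200)&(C[...,1]<250)
P=C[m]; print(len(P))
for x0 in range(400,720,40):
  for y0 in range(-140,200,60):
    Q=P[(abs(P[:,0]-x0)<20)&(abs(P[:,1]-y0)<30)]
    if len(Q)>5: print(x0,y0,len(Q),np.percentile(Q[:,2],[2,98]))
print(px('s9',[(262,262),(275,272),(340,255),(300,268),(250,240)]))
print(px('sc9',[(370,250),(345,200),(310,215)]))
```

```text
8056
400 -80 158 [ 65. 177.]
440 -140 42 [60. 69.]
440 -80 475 [ 62. 182.]
440 -20 9 [75. 81.]
480 -80 264 [ 66. 153.]
480 -20 211 [103. 155.]
520 -20 89 [106. 165.]
520 100 115 [203. 260.]
520 160 111 [236. 260.]
560 100 80 [166. 225.]
560 160 513 [211. 260.]
600 40 525 [168. 251.]
600 100 324 [141. 192.]
600 160 404 [176. 237.]
640 40 485 [190. 248.]
640 100 1068 [127. 256.]
640 160 499 [140. 204.]
680 40 75 [187. 219.]
680 100 1385 [176. 256.]
680 160 613 [126. 182.]
[[688. 139. 159.]
 [663. 158. 161.]
 [584. -19.  30.]
 [633. 116. 129.]
 [712. 112. 178.]]
[[716.  58. 200.]
 [631.  53. 256.]
 [593.   2. 199.]]
```

Run:
```python
from h import *
np.set_printoptions(suppress=True,precision=0)
C=cloud('s9'); D=cloud('s8')
m=(np.abs(C-D).max(2)>20)&(C[...,2]>40)&(C[...,2]<230)&(C[...,0]>600)&(C[...,0]<800)&(C[...,1]>60)&(C[...,1]<300)
P=C[m]
for z0 in range(120,230,15):
    Q=P[abs(P[:,2]-z0)<8]; print(z0,len(Q),Q.min(0),Q.max(0), Q[Q[:,1].argmax()] if len(Q) else '')
for c,Q in blobs(D,(640,740,190,280),60,120,20): print(rect(Q),Q[:,2].max())
p=np.radians
for ph in (195,200,205,210,218):
  for z in (112,):
    t=np.radians(ph); tz=np.array([np.cos(t),np.sin(t),0]); ty=np.array([0,0,1.]); R=np.c_[np.cross(ty,tz),ty,tz]
    q=ctrl.solve_ik(np.array([438,-97,z])+14*tz,R); print(ph,q)
```

```text
120 38 [625. 106. 113.] [686. 150. 128.] [686. 150. 125.]
135 88 [606. 101. 127.] [694. 159. 143.] [680. 159. 141.]
150 247 [600.  92. 142.] [706. 161. 158.] [666. 161. 157.]
165 648 [600.  72. 157.] [719. 161. 173.] [661. 161. 160.]
180 1309 [600.  60. 172.] [738. 161. 188.] [630. 161. 186.]
195 1383 [600.  60. 187.] [740. 160. 203.] [609. 160. 203.]
210 822 [600.  61. 202.] [735. 160. 218.] [609. 160. 203.]
225 222 [600.  62. 217.] [723. 156. 230.] [600. 156. 218.]
(array([694., 217.]), array([47., 47.]), 6.4) 101.44883076495557
195 [-0.  1.  1. -1.  2.  3.]
200 [-0.  1.  1. -1.  2.  3.]
205 [-0.  1.  1. -1.  2.  3.]
210 [-0.  1.  1. -1.  2.  3.]
218 [ 0.  1.  1. -1.  2.  3.]
```

Run:
```python
from h import *
s=sensors.read_state(); p=s['eef_pos']
g=[427,-105.6]
ctrl.move_l(g+[122],vel=80); st('122')
r=ctrl.move_l(g+[106],vel=15,threshold=2.5); st(f'contact {r}')
shot('scene','sc10'); shot('side','s10')
np.set_printoptions(suppress=True,precision=0)
C=cloud('s10'); D=cloud('s8')
m=(np.abs(C-D).max(2)>20)&(C[...,2]>15)&(C[...,2]<230)&(C[...,0]>540)&(C[...,0]<800)&(C[...,1]>0)&(C[...,1]<300)
print(C[m].min(0),C[m].max(0))
im=cv2.imread('pics/sc10.png')[150:290,190:330]; cv2.imwrite('pics/sc10c.png',cv2.resize(im,None,fx=4,fy=4))
```

```text
122 t 29.6 w 22.8 F [ 0.6 -0.3 -1.6] M [ 0.48 -0.61  0.01] p [ 427.  -105.6  121.8]
contact True t 30.2 w 22.5 F [ 1.1 -0.6  4.3] M [0.   0.02 0.14] p [ 426.9 -105.6  114.2]
[540.  17.  53.] [740. 163. 230.]
```

View pics/sc10c.png

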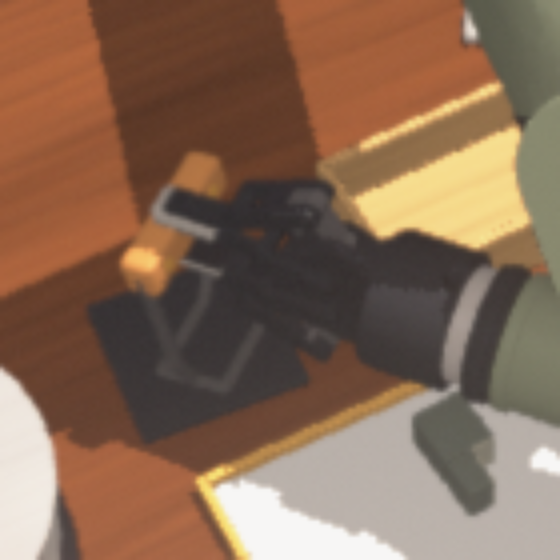

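Run:
```python
from h import *
s=sensors.read_state(); p=s['eef_pos']; R=s['eef_rot']; tz=R[:,2]
ctrl.move_l([426.9,-105.6,112.8],vel=15); st('lower')
ctrl.gripper_to(32); st('open'); ctrl.hold(.2)
ctrl.gripper_to(42)
p=np.array([426.9,-105.6,112.8])
ctrl.move_l(p-60*tz,vel=60)
ctrl.move_l(p-60*tz+[0,0,150],vel=150)
shot('scene','sc11'); shot('side','s11'); st()
im=cv2.imread('pics/sc11.png')[150:290,190:330]; cv2.imwrite('pics/sc11c.png',cv2.resize(im,None,fx=4,fy=4))
```

```text
lower t 30.6 w 22.4 F [0.8 0.1 5.1] M [-0.3   0.42  0.14] p [ 427.1 -105.5  114.2]
open t 30.8 w 32.2 F [-0.3 -0.3 -1.2] M [ 0.3  -0.4  -0.07] p [ 426.5 -105.6  112.2]
 t 33.7 w 41.7 F [-0.2  0.   0.1] M [ 0.29 -0.42  0.  ] p [473.8 -68.7 261.5]
```

View pics/sc11c.png

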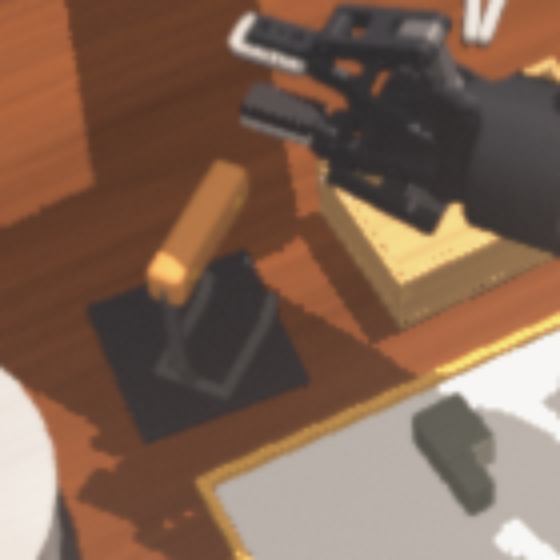

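The lifter stands upright again, grip at crop (200,230). I'll measure it from above.

Run:
```python
from h import *
np.set_printoptions(suppress=True,precision=1)
ctrl.move_ptp([380,-90,330],Rz(np.radians(60))); shot('wrist','w12'); shot('scene','sc12'); shot('side','s12'); st()
for n in('w12','sc12','s12'):
    C=cloud(n)
    for c,P in blobs(C,(350,520,-170,-30),112,140): print(n,c,len(P),rect(P),'zmed',np.median(P[:,2]),P.mean(0))
```

```text
t 35.8 w 42.1 F [0.4 0.7 0.5] M [-0.  -0.1 -0. ] p [380.1 -89.9 329.6]
w12 [371. 170.] 1536 (array([446.4, -86.8]), array([21. , 84.2]), 37.9) zmed 122.55711634410721 [445.9 -85.5 122.3]
sc12 [239. 207.] 386 (array([449. , -88.1]), array([21.3, 84.6]), 38.5) zmed 123.72557098028398 [451.9 -89.4 122.9]
s12 [418. 204.] 427 (array([446.4, -85.9]), array([22.1, 84.4]), 38.7) zmed 121.72511543536757 [446.4 -81.4 120.6]
```

View pics/w12.png

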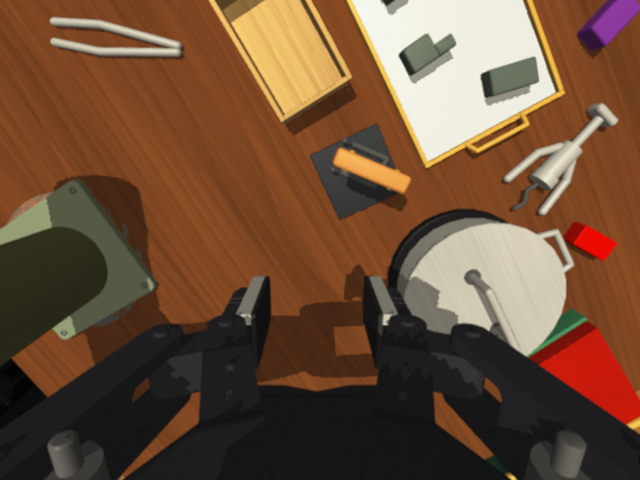

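Run:
```python
from h import *
np.set_printoptions(suppress=True,precision=1)
R=Rz(np.radians(128.2)); g=[446.4,-86.4]
ctrl.gripper_to(50)
ctrl.move_ptp(g+[220],R); ctrl.move_l(g+[140],vel=100)
r=ctrl.move_l(g+[89],vel=50,threshold=4); st(f'down {r}')
ctrl.gripper_to(5,90); st('closed')
ctrl.move_l(g+[130],vel=50); ctrl.hold(.2); st('lift'); shot('side','s13'); shot('scene','sc13')
im=cv2.imread('pics/s13.png')[100:300,340:500]; cv2.imwrite('pics/s13c.png',cv2.resize(im,None,fx=3,fy=3))
```

```text
down False t 39.2 w 49.6 F [ 0.3  0.4 -0.8] M [-0.   0.1 -0.1] p [446.8 -86.6  89.4]
closed t 39.6 w 18.6 F [0.1 0.1 2.5] M [0.1 0.  0. ] p [447.  -86.5  89.5]
lift t 40.8 w 18.7 F [ 0.7  0.3 -1.6] M [ 0. -0.  0.] p [446.1 -86.3 129.6]
```

View pics/s13c.png

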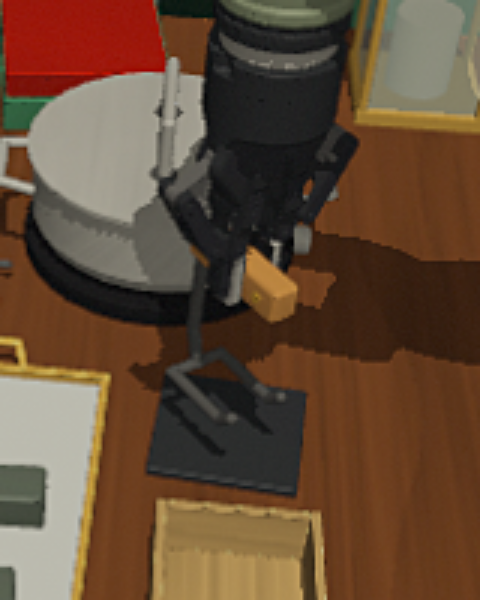

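Run:
```python
from h import *
np.set_printoptions(suppress=True,precision=1)
R=Rz(np.radians(128.2)); g=[446.4,-86.4]
ctrl.move_l([430,-120,290],vel=150)
R=Rz(0.004)
ctrl.move_ptp([422,-307.3,290],R); st('above')
ctrl.move_l([422,-307.3,186],vel=100); ctrl.hold(.2); st('at entry')
shot('side','s14'); shot('scene','sc14')
for n in('s14','sc14'):
    C=cloud(n)
    for c,P in blobs(C,(370,480,-350,-265),100,125,5): print(n,c,len(P),P.min(0),P.max(0))
im=cv2.imread('pics/s14.png')[60:260,330:490]; cv2.imwrite('pics/s14c.png',cv2.resize(im,None,fx=3.5,fy=3.5))
im=cv2.imread('pics/sc14.png')[190:350,80:240]; cv2.imwrite('pics/sc14c.png',cv2.resize(im,None,fx=3.5,fy=3.5))
```

```text
above t 43.8 w 18.3 F [-0.2  0.5 -1.6] M [-0. -0. -0.] p [ 422.  -306.9  289.7]
at entry t 45.2 w 18.9 F [ 0.1  0.  -1.7] M [ 0.  0. -0.] p [ 422.3 -307.6  186.7]
s14 [432. 144.] 271 [ 381.3 -334.6  102.3] [ 454.4 -280.9  124.7]
sc14 [136. 240.] 228 [ 384.6 -332.   100.1] [ 456.  -283.   124.2]
```

View pics/s14c.png

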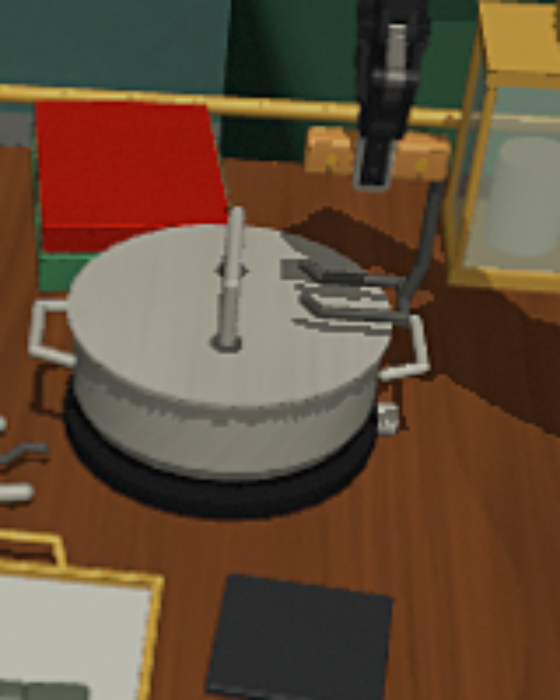

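View pics/sc14c.png

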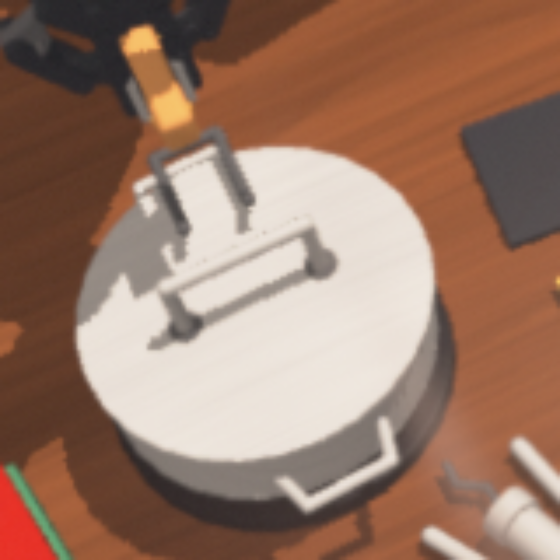

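Prongs are aligned with the loop, with y-centre -307.5 and tips at x≈456. I'll insert and lift.

Run:
```python
from h import *
r=ctrl.move_l([499,-307.3,186],vel=50,threshold=4); st(f'ins {r}')
if not r:
    ctrl.move_l([499,-307.3,203],vel=30); st('203')
    ctrl.move_l([499,-307.3,216],vel=20); ctrl.hold(.3); st('216')
    shot('side','s15'); shot('scene','sc15')
    im=cv2.imread('pics/s15.png')[60:260,330:490]; cv2.imwrite('pics/s15c.png',cv2.resize(im,None,fx=3.5,fy=3.5))
```

```text
ins False t 47.0 w 18.5 F [ 0.7 -0.  -1. ] M [ 0.03 -0.01  0.02] p [ 498.8 -307.3  186. ]
203 t 47.7 w 18.4 F [ 0.2  0.8 -3. ] M [ 0.02 -0.   -0.03] p [ 499.  -307.3  203. ]
216 t 48.8 w 18.7 F [-0.3 -0.5 -5.6] M [ 0.01 -0.02  0.02] p [ 498.9 -307.3  215.9]
```

View pics/s15c.png

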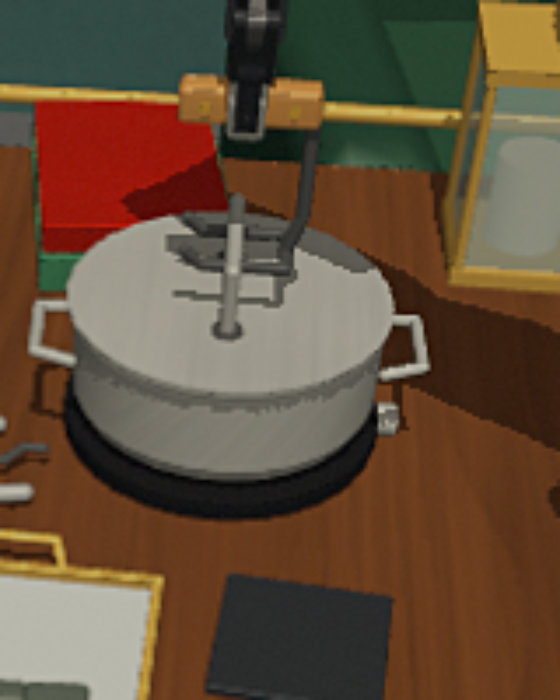

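The lid hangs level and the wrist shows its full weight of 5.6 N. I'll carry it to the mat.

Run:
```python
from h import *
ctrl.move_l([499,-307.3,270],vel=60)
ctrl.move_l([496,-150,270],vel=110); st('mid')
ctrl.move_l([484,291,270],vel=150); ctrl.hold(.3); st('over mat')
ctrl.move_l([484,291,160],vel=80); ctrl.hold(.3); st('160')
shot('side','s16'); shot('scene','sc16')
```

```text
mid t 51.5 w 18.9 F [ 0.7  0.1 -5.1] M [ 0.02 -0.06 -0.02] p [ 496.  -150.7  270. ]
over mat t 54.9 w 18.7 F [-0.1  0.1 -6. ] M [-0.01 -0.03 -0.03] p [484.  290.9 270. ]
160 t 56.7 w 18.2 F [ 0.5 -0.4 -5.9] M [ 0.02  0.   -0.03] p [484.1 291.1 160.3]
```

View pics/s16.png

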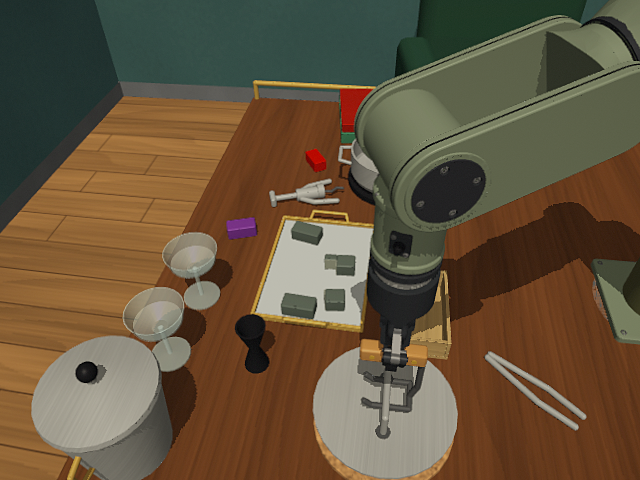

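View pics/sc16.png

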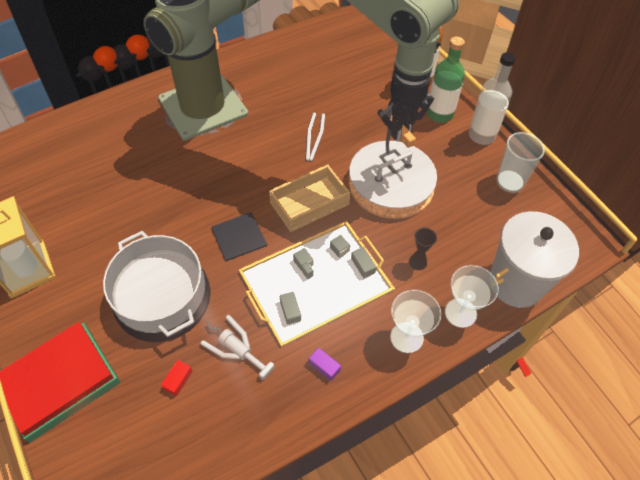

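The lid is above the mat, and one whole bar has been shifted (now at s16 (298,305)). I'll lower gently.

Run:
```python
from h import *
ctrl.move_l([484,291,146],vel=40); st('146')
r=ctrl.move_l([484,291,132],vel=12,threshold=2.5); st(f'touch {r}')
z=sensors.read_state()['eef_pos'][2]
ctrl.move_l([484,291,z-4],vel=12); st()
ctrl.move_l([484,291,119],vel=30); st('free')
r=ctrl.move_l([408,291,119],vel=60,threshold=4); st(f'out {r}')
shot('side','s17')
if not r:
    ctrl.move_l([408,291,260],vel=120); shot('side','s18'); shot('scene','sc18'); st()
```

```text
146 t 57.3 w 18.6 F [ 1.2 -0.3 -5.3] M [ 0.02 -0.01 -0.06] p [483.6 290.9 145.4]
touch True t 58.1 w 18.7 F [ 0.3 -0.7 -1. ] M [-0.03 -0.03 -0.02] p [483.1 290.6 135.6]
 t 58.5 w 18.3 F [-0.1 -0.5 -1.8] M [ 0.04 -0.03  0.04] p [483.9 290.9 131.3]
free t 59.1 w 18.5 F [ 0.4  0.4 -1.7] M [-0.03 -0.05  0.01] p [483.9 290.9 118.7]
out False t 60.5 w 18.8 F [ 0.5 -0.1 -1.7] M [-0.04 -0.06  0.07] p [408.5 291.  119.1]
 t 62.0 w 18.5 F [-0.4 -0.4 -1.3] M [ 0.07 -0.02 -0.01] p [407.4 290.7 258.9]
```

View pics/s17.png

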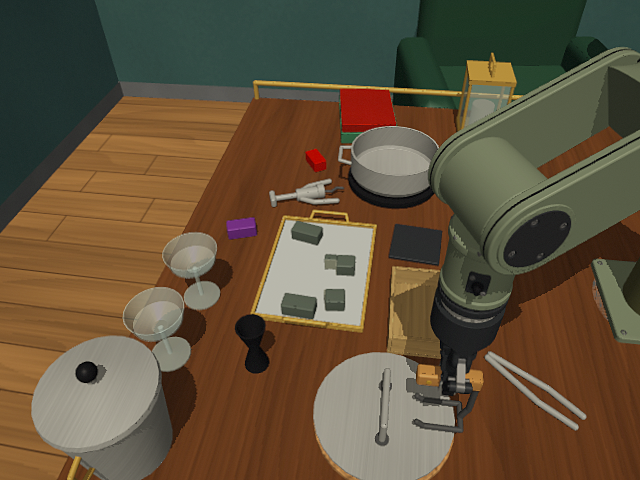

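View pics/s18.png

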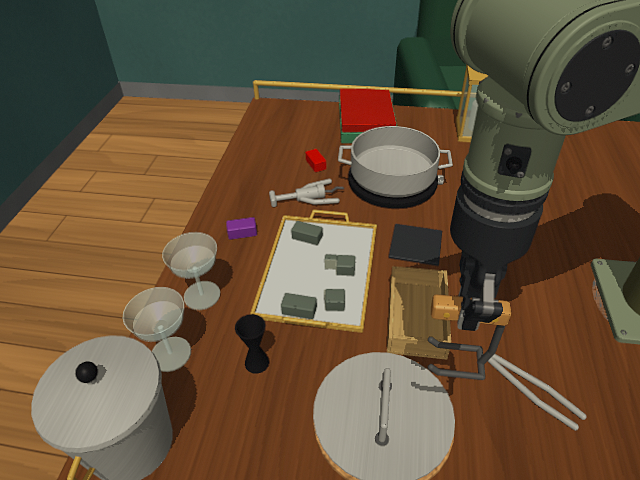

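Run:
```python
from h import *
np.set_printoptions(suppress=True,precision=1)
ctrl.move_l([420,100,240],vel=200); ctrl.move_l([440,-97,200],vel=200)
ctrl.move_l([440,-97,100],vel=100)
r=ctrl.move_l([440,-97,86],vel=15,threshold=2.5); st(f'touch {r}')
ctrl.gripper_to(36); st('open'); ctrl.hold(.1)
ctrl.move_l([440,-97,170],vel=80)
ctrl.move_ptp([500,-10,330],Rz(0)); shot('wrist','w19'); shot('scene','sc19'); shot('side','s19'); st()
for n in('w19','sc19','s19'):
    C=cloud(n)
    for nm,b,lo,hi in (('grip',(350,520,-160,-40),110,140),('stones',(530,715,-130,130),26,42),('loop',(430,540,220,360),62,85),('lid',(370,600,170,410),20,35)):
        for c,P in blobs(C,b,lo,hi): print(n,nm,c,len(P),rect(P),'zmed',np.median(P[:,2]))
```

```text
touch True t 66.1 w 18.6 F [ 0.7 -0.3  5.7] M [-0.  0. -0.] p [439.8 -97.   89.6]
open t 66.4 w 35.9 F [-0.2  1.   0.7] M [-0.  -0.1  0. ] p [438.3 -96.3  88.2]
 t 68.6 w 36.1 F [ 0.6  0.4 -0.1] M [ 0.1 -0.   0. ] p [498.5 -10.6 327.3]
w19 grip [394. 255.] 1369 (array([437.3, -96.8]), array([21.4, 82.5]), 89.9) zmed 122.6294952997265
w19 stones [379.  55.] 1434 (array([662.1, -85. ]), array([32.7, 61.1]), 76.3) zmed 30.690070037726116
w19 stones [222.  72.] 1387 (array([643.4, 105.5]), array([33.1, 60.1]), 87.1) zmed 30.851093936361792
w19 stones [314. 126.] 989 (array([584.4,  -4.2]), array([59.5, 32.1]), 3.8) zmed 30.8385375462596
w19 stones [243. 125.] 790 (array([582.8,  83.1]), array([38.9, 32.4]), 6.5) zmed 30.816325099402775
w19 loop [ 78. 209.] 600 (array([482.3, 288.5]), array([93. ,  9.3]), 90.0) zmed 72.38786350450684
w19 lid [ 99. 198.] 16538 (array([481.5, 290.2]), array([206.6, 207.9]), 5.9) zmed 24.929738965431483
sc19 grip [232. 205.] 367 (array([437.8, -98. ]), array([22.5, 85.5]), 89.2) zmed 123.91511994633129
sc19 stones [340. 244.] 224 (array([584.8,  83. ]), arra
[... 552 characters left out ...]
9 grip [423. 201.] 497 (array([436.1, -95.9]), array([84.2, 23.1]), 0.6) zmed 121.02810944500072
s19 stones [306. 229.] 333 (array([662.5, -84.4]), array([34.4, 59.4]), 76.4) zmed 30.009825631441572
s19 stones [341. 260.] 331 (array([584.6,  -3.8]), array([58.8, 32.9]), 4.2) zmed 30.227502404223628
s19 stones [334. 296.] 308 (array([583.4,  83.1]), array([37.9, 34.3]), 6.7) zmed 30.03234712656996
s19 stones [298. 302.] 491 (array([642.9, 105.6]), array([33.6, 58.7]), 85.7) zmed 29.965223893609846
s19 loop [385. 399.] 444 (array([481.9, 290. ]), array([10. , 93.9]), 0.4) zmed 71.86078846411272
s19 lid [383. 418.] 13977 (array([481.6, 285.4]), array([205.9, 203.2]), 7.7) zmed 24.70152994790749
```

View pics/w19.png

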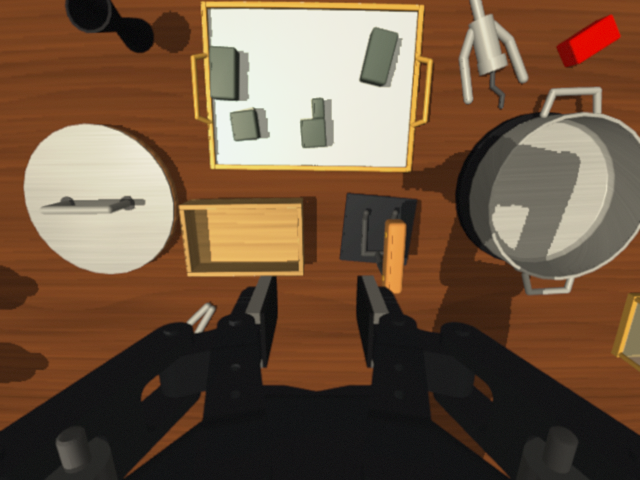

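Everything is where it should be: the lid on the mat at (482,290), the lifter on the slate at (437,-97), and the shifted bar now at (643,105) by the tray edge. I'll do the damaged pieces first, which also frees the way for the edge bar.

```bash
cat >> h.py <<'E'
def pick(x,y,a,op,z=4,up=190):
    R=Rz(a); ctrl.gripper_to(op)
    ctrl.move_ptp([x,y,up],R); ctrl.move_l([x,y,45],vel=200)
    r=ctrl.move_l([x,y,z],vel=60,threshold=6); st(f'down {r}')
    if r: return False
    ctrl.gripper_to(5,60); s=st('closed'); ctrl.move_l([x,y,60],vel=100); st('lift'); ctrl.move_l([x,y,up],vel=250); return s['grip_width']
def place(x,y,a,z,op,up=190):
    ctrl.move_ptp([x,y,up],Rz(a)); ctrl.move_l([x,y,z+40],vel=200); r=ctrl.move_l([x,y,z],vel=50,threshold=6); st(f'put {r}')
    ctrl.gripper_to(op); ctrl.move_l([x,y,z+60],vel=120); ctrl.move_l([x,y,up],vel=250); st('left')
E
python3 - <<'E'
from h import *
w=pick(583.3,83.2,np.radians(6.5),46); print(w)
if w>20: 
    place(433,117,0,9,42)
    w=pick(575.5,-4.6,np.radians(3.8),46); print(w)
    if w>20: place(424,55,0,9,42)
ctrl.move_ptp([500,0,330],Rz(0)); shot('wrist','w20'); st()
np.set_printoptions(suppress=True,precision=1)
for c,P in blobs(cloud('w20'),(530,715,-130,130),26,42): print(c,len(P),rect(P))
E
```

```text
down False t 71.4 w 46.3 F [ 0.1  0.2 -1.3] M [ 0.04 -0.04 -0.01] p [583.5  83.2   4. ]
closed t 71.6 w 30.4 F [ 0.3 -0.7  3.4] M [ 0.   -0.05 -0.  ] p [584.1  83.2   4.8]
lift t 72.3 w 30.9 F [-0.5 -0.3 -1.5] M [ 0.03 -0.03  0.02] p [582.8  83.2  59.7]
30.352746929957757
put False t 75.5 w 30.7 F [-0.2 -0.4 -0.6] M [-0.02  0.04  0.01] p [433.3 117.    9.1]
left t 77.0 w 41.9 F [-0.3  0.4 -0.8] M [ 0.01 -0.01 -0.03] p [431.9 116.9 188.4]
down False t 79.7 w 45.7 F [-0.1 -0.2  0.2] M [0.04 0.04 0.02] p [575.7  -4.6   4. ]
closed t 80.0 w 30.6 F [ 0.2 -0.1  1.3] M [-0.01 -0.02  0.02] p [576.3  -4.7   4.8]
lift t 80.7 w 30.5 F [-0.4  0.8 -2.1] M [ 0.02  0.03 -0.03] p [575.   -4.5  59.6]
30.629650223974238
put False t 83.9 w 30.7 F [ 0.   0.2 -1.8] M [ 0.02 -0.04  0.03] p [424.3  55.    9.1]
left t 85.4 w 42.0 F [-0.2  0.7 -0.3] M [-0.03 -0.01  0.03] p [422.9  55.1 188.4]
 t 86.2 w 42.2 F [-0.4  0.8 -0.3] M [0.01 0.01 0.03] p [497.9   0.7 326.3]
[389.  54.] 1483 (array([662.1, -85. ]), array([32.6, 61.8]), 76.9)
[231.  71.] 1402 (array([643.7, 104.7]), array([32.8, 59.5]), 85.7)
```

View pics/w20.png

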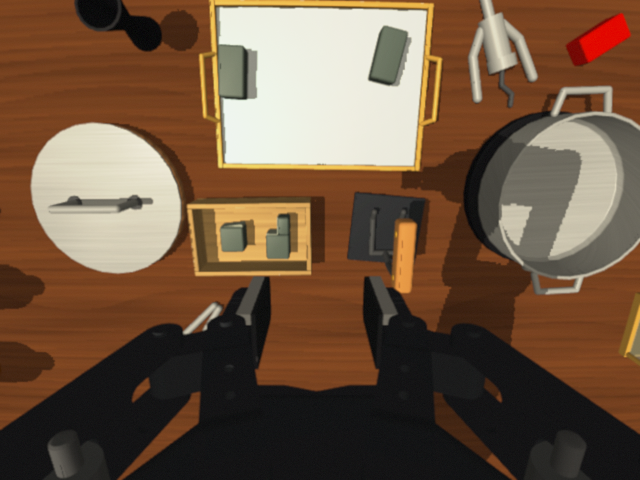

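Both damaged pieces are in the box (w20 (233,237) and (278,238)). Now the whole bars.

Run:
```python
from h import *
w=pick(662.3,-85.2,np.radians(-13.4),46); print(w)
if w>20:
    place(497,-347,0,33,42)
    w=pick(643.6,105,np.radians(86.5),74,z=1); print(w)
    if w>50: place(497,-268,np.radians(90),31,70)
ctrl.move_ptp([460,-230,330],Rz(0)); shot('wrist','w21'); shot('scene','sc21'); shot('side','s21'); st()
```

```text
down False t 89.0 w 45.7 F [ 0.   0.1 -0. ] M [ 0.   -0.04  0.03] p [662.5 -85.3   4.1]
closed t 89.3 w 30.9 F [0.  0.1 2.2] M [-0.   -0.06 -0.02] p [663.1 -85.4   4.9]
lift t 90.0 w 30.6 F [-0.7  0.2 -1.1] M [0.   0.02 0.04] p [662.  -85.1  60. ]
30.893210916153553
put False t 93.5 w 30.7 F [ 0.3  0.2 -1. ] M [ 0.02 -0.02 -0.01] p [ 497.2 -347.3   33.2]
left t 95.0 w 41.8 F [-0.1 -0.7 -0.3] M [ 0.01  0.05 -0.02] p [ 496.7 -346.8  189.6]
down False t 98.9 w 74.1 F [ 0.2  0.5 -0.4] M [-0.    0.01  0.07] p [644.  105.    1.2]
closed t 99.2 w 58.4 F [-0.2  0.   3.3] M [ 0.01  0.03 -0.02] p [644.7 105.    2.1]
lift t 99.9 w 58.8 F [ 0.2 -0.2 -2. ] M [-0.01  0.01  0.01] p [643.1 105.   59.7]
58.35269018473624
put False t 103.8 w 58.5 F [ 0.5  0.5 -1.7] M [-0.02  0.01  0.01] p [ 497.3 -268.2   31.2]
left t 105.2 w 69.9 F [ 0.2  0.4 -0.2] M [ 0.07  0.02 -0.01] p [ 496.6 -267.7  189.4]
 t 106.8 w 70.0 F [-0.5  0.7 -0.7] M [-0.01 -0.05  0.01] p [ 459.8 -229.9  329.1]
```

View pics/w21.png

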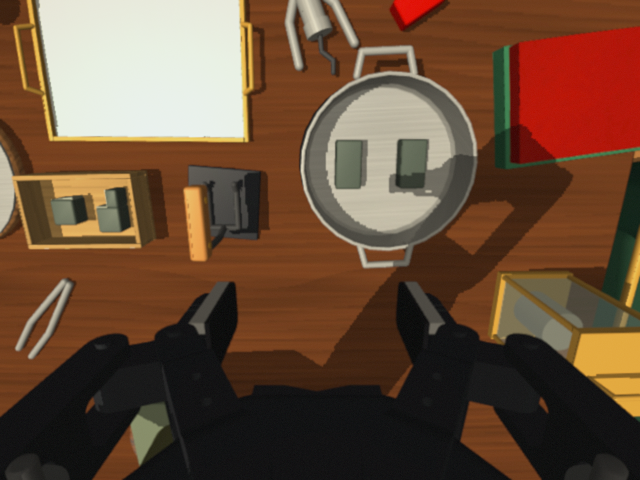

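View pics/s21.png

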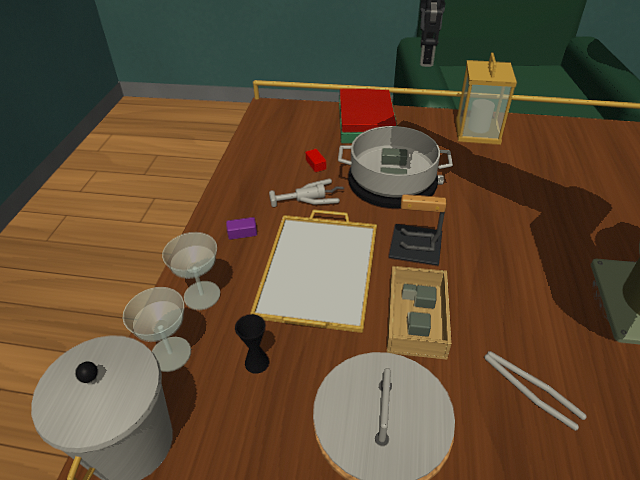

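All bars are sorted: two flat in the pot, two in the box, and the tray empty. I'll refine the pot's centre and the lifter pose, then regrasp.

Run:
```python
from h import *
np.set_printoptions(suppress=True,precision=1)
for n in('w21','sc21','s21'):
    C=cloud(n)
    for c,P in blobs(C,(385,612,-420,-195),86,94,100):
        A=np.c_[2*P[:,:2],np.ones(len(P))]; s=np.linalg.lstsq(A,(P[:,:2]**2).sum(1),rcond=None)[0]; print(n,'pot',len(P),s[:2],np.sqrt(s[2]+s[0]**2+s[1]**2),rect(P))
    for c,P in blobs(C,(350,520,-160,-40),112,140): print(n,'grip',rect(P))
ctrl.gripper_to(50); ctrl.move_ptp([437,-97,230],Rz(0.0)); g=[437,-97]
ctrl.move_l(g+[150],vel=150); r=ctrl.move_l(g+[89],vel=60,threshold=4); st(f'down {r}')
ctrl.gripper_to(5,90); s=st('closed')
if 15<s['grip_width']<23:
    ctrl.move_l(g+[130],vel=50); st('lift'); ctrl.move_l(g+[240],vel=150)
    ctrl.move_l([409,100,240],vel=200)
    ctrl.move_l([409,290,240],vel=200); ctrl.move_l([409,290,119],vel=100); ctrl.hold(.2); st('entry')
    shot('side','s22'); shot('scene','sc22')
    for n in('s22','sc22'):
        C=cloud(n)
        for c,P in blobs(C,(360,470,240,340),33,60,5): print(n,c,len(P),P.min(0),P.max(0))
        for c,P in blobs(C,(430,540,220,360),62,85): print(n,'loop',rect(P),np.median(P[:,2]))
```

```text
w21 pot 2124 [ 496.4 -310.1] 97.0748827545275 (array([ 496.3, -310.2]), array([198.2, 197.7]), 46.7)
w21 grip (array([436.6, -97.7]), array([82. , 20.8]), 0.4)
sc21 pot 682 [ 498.2 -310.4] 97.68591083771716 (array([ 497.8, -310.5]), array([199.6, 198.9]), 17.3)
sc21 grip (array([436.2, -98.3]), array([88.3, 22.2]), 0.7)
s21 pot 431 [ 496.5 -309.7] 97.69860583999858 (array([ 496.2, -310.2]), array([198.7, 202.2]), 3.1)
s21 grip (array([436. , -96.5]), array([24.3, 84.5]), 90.0)
down False t 109.7 w 49.6 F [-0.4  0.5 -0.4] M [-0.  -0.1  0. ] p [437.4 -97.2  89.4]
closed t 110.1 w 18.4 F [-0.9 -0.7  3.2] M [-0.1  0.1  0. ] p [437.5 -97.4  89.6]
lift t 111.0 w 18.6 F [ 0.4  0.7 -1.2] M [ 0. -0.  0.] p [436.7 -96.9 129.7]
entry t 115.7 w 18.6 F [ 0.8 -0.1 -2.1] M [-0.   0.1 -0. ] p [409.4 290.2 119.6]
s22 [440. 414.] 699 [369.1 265.3  37.3] [442.6 314.8  59.9]
s22 loop (array([481.8, 290.4]), array([10. , 92.9]), 0.4) 72.01726292218859
sc22 [374. 151.] 191 [372.5 264.3  37.2] [445.9 312.5  57.9]
sc22 loop (array([484.2, 288.4]), array([13.9, 92.5]), 0.5) 72.86291881468253
```

View pics/s22.png

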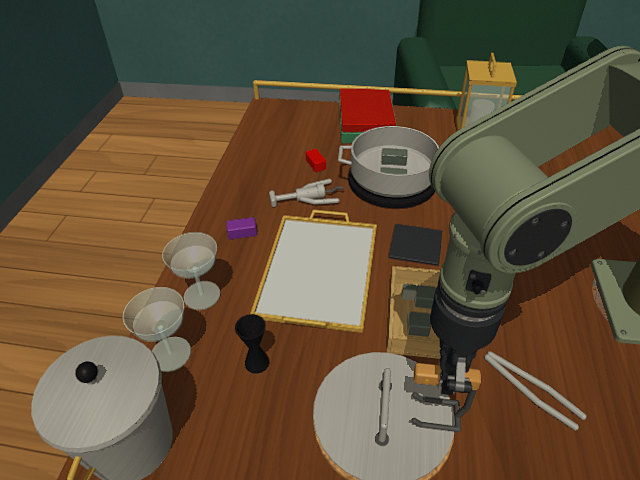

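Run:
```python
from h import *
np.set_printoptions(suppress=True,precision=1)
r=ctrl.move_l([482.3,290,119],vel=50,threshold=4); st(f'ins {r}')
if not r:
    ctrl.move_l([482.3,290,133],vel=30); ctrl.move_l([482.3,290,150],vel=20); ctrl.hold(.2); st('up')
    ctrl.move_l([482.3,290,270],vel=80); ctrl.move_l([494,-150,270],vel=140); ctrl.move_l([497,-310,270],vel=90); ctrl.hold(.3)
    ctrl.move_l([497,-310,222],vel=60); ctrl.hold(.3); st('above pot')
    shot('side','s23'); shot('scene','sc23')
    for n in('s23','sc23'):
        C=cloud(n)
        for c,P in blobs(C,(380,612,-420,-195),108,155,100): print(n,len(P),np.median(P[:,2]),rect(P[P[:,2]<np.median(P[:,2])+6]))
    im=cv2.imread('pics/s23.png')[60:260,330:490]; cv2.imwrite('pics/s23c.png',cv2.resize(im,None,fx=3.5,fy=3.5))
```

```text
ins False t 117.4 w 18.4 F [-0.3 -0.1 -3.2] M [-0.   0.1 -0. ] p [482.  290.  118.9]
up t 119.2 w 17.9 F [-0.2 -0.3 -5.5] M [-0.  -0.1 -0. ] p [482.2 290.  149.8]
above pot t 127.7 w 19.0 F [-0.1  0.5 -5.1] M [-0.  0. -0.] p [ 497.2 -310.1  222.4]
s23 3032 109.53102205339945 (array([ 496.6, -309.9]), array([206.5, 204.8]), 6.3)
sc23 6097 110.6690019507655 (array([ 500.9, -310.3]), array([203.8, 208.5]), 0.3)
```

View pics/s23c.png

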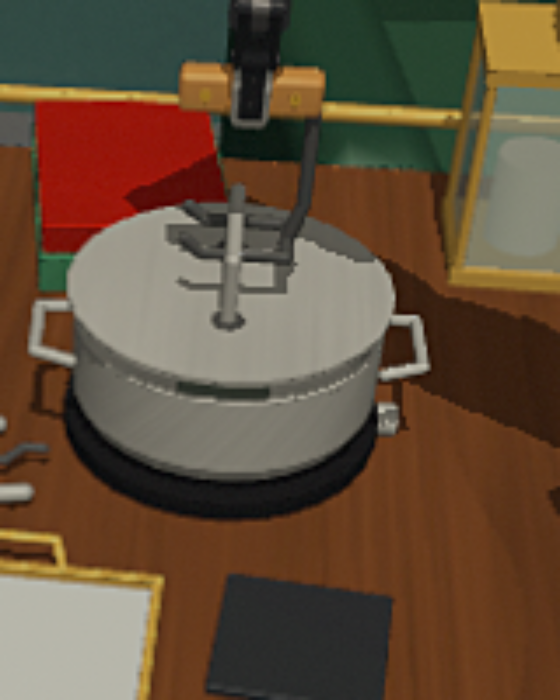

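Lid centred over the pot to within about 1 mm, so I'll lower it.

Run:
```python
from h import *
np.set_printoptions(suppress=True,precision=1)
ctrl.move_l([497,-310,212],vel=30)
r=ctrl.move_l([497,-310,199],vel=12,threshold=2.5); st(f'touch {r}')
z=sensors.read_state()['eef_pos'][2]
ctrl.hold(.2); ctrl.move_l([497,-310,z-4],vel=12); st('-4')
shot('side','s24'); shot('scene','sc24')
for n in('s24','sc24'):
    C=cloud(n)
    for c,P in blobs(C,(380,612,-420,-195),90,102,100): 
        co=np.linalg.lstsq(np.c_[P[:,:2]-P[:,:2].mean(0),np.ones(len(P))],P[:,2],rcond=None)[0]
        print(n,len(P),np.median(P[:,2]),rect(P),'slope mm/m',co[:2]*1000)
```

```text
touch True t 128.9 w 18.3 F [ 1.2  0.4 -1.5] M [-0.  0. -0.] p [ 496.4 -309.4  204.6]
-4 t 129.5 w 18.5 F [ 0.1  0.7 -2. ] M [-0.  0.  0.] p [ 496.9 -309.9  200.3]
s24 3274 93.50785070191682 (array([ 497.9, -306.7]), array([203.6, 207. ]), 82.3) slope mm/m [-3.  -2.7]
sc24 6181 94.96146840746837 (array([ 501.6, -310.4]), array([207.6, 205.4]), 88.1) slope mm/m [-2.1  0.3]
```

The lid is seated level, with its top at the same 93.5 (side) and 95.0 (scene) readings as at the start. Next I withdraw and return the lifter.

Run:
```python
from h import *
np.set_printoptions(suppress=True,precision=1)
ctrl.move_l([497,-310,187],vel=30); st('free')
r=ctrl.move_l([421,-310,187],vel=60,threshold=4); st(f'out {r}')
if not r:
    ctrl.move_l([421,-310,260],vel=120); ctrl.move_l([438.5,-97,240],vel=150); ctrl.move_l([438.5,-97,100],vel=120)
    r=ctrl.move_l([438.5,-97,86],vel=15,threshold=2.5); st(f'touch {r}')
    ctrl.gripper_to(36); ctrl.hold(.1); ctrl.move_l([438.5,-97,170],vel=80); ctrl.move_l([438.5,-97,260],vel=150)
    ctrl.move_ptp([420,-160,340],Rz(0)); ctrl.hold(.3)
    shot('wrist','w25'); shot('side','s25'); shot('scene','sc25'); st('end')
    for n in('w25','s25','sc25'):
        C=cloud(n)
        for c,P in blobs(C,(380,612,-420,-195),90,102,100):
            co=np.linalg.lstsq(np.c_[P[:,:2]-P[:,:2].mean(0),np.ones(len(P))],P[:,2],rcond=None)[0]
            print(n,'lid',len(P),np.median(P[:,2]),rect(P),'slope',co[:2]*1000)
        for c,P in blobs(C,(350,520,-160,-40),112,140): print(n,'grip',rect(P),np.median(P[:,2]))
        for c,P in blobs(C,(640,740,190,280),60,120,20): print(n,'jig',rect(P),P[:,2].max())
```

```text
free t 130.2 w 18.6 F [ 0.2  0.3 -2.2] M [ 0.1 -0.   0. ] p [ 496.9 -309.9  186.8]
out False t 131.6 w 18.5 F [ 0.8 -0.2 -1.8] M [ 0. -0.  0.] p [ 421.3 -310.   187. ]
touch True t 135.9 w 18.3 F [-0.6  0.3  4.4] M [-0.1  0.  -0. ] p [438.3 -96.9  89.6]
end t 139.2 w 36.0 F [-0.4  0.3  0.8] M [-0.  -0.1 -0. ] p [ 419.9 -159.5  339.5]
w25 lid 26590 93.59355655512479 (array([ 497.2, -310.2]), array([207.3, 206.1]), 82.5) slope [-1.4  0.7]
w25 grip (array([436.4, -96.7]), array([82.6, 20.9]), 0.5) 122.73224486939299
s25 lid 3679 93.55030981991786 (array([ 496.6, -309.5]), array([206.3, 208.5]), 5.4) slope [-2.5 -2.8]
s25 grip (array([436.6, -95.2]), array([22.4, 83.6]), 89.2) 121.6650824090458
s25 jig (array([693.8, 217.5]), array([46. , 46.9]), 15.7) 101.76018272285455
sc25 lid 6804 94.95473729792269 (array([ 497.9, -310.1]), array([208.5, 207.8]), 17.6) slope [-1.5  0.3]
sc25 grip (array([438. , -97.4]), array([86.6, 21.5]), 0.4) 123.92785405615678
sc25 jig (array([695.7, 217.7]), array([46.7, 48. ]), 52.9) 105.41556058831577
```

View pics/s25.png

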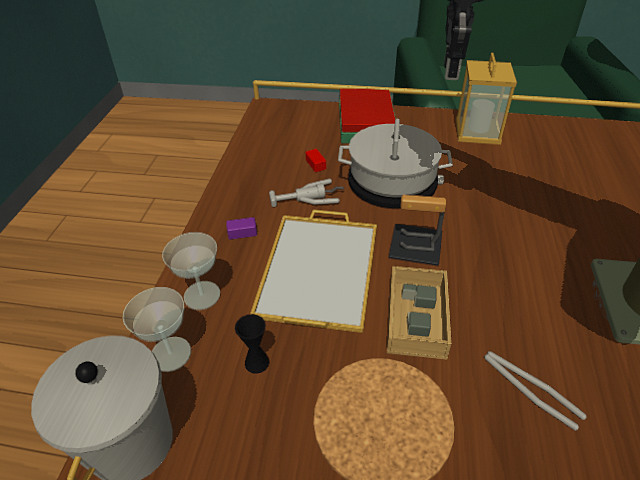

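View pics/sc25.png

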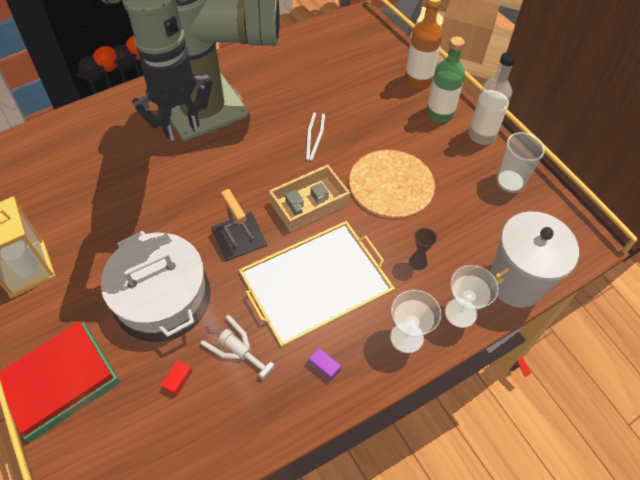

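All the final checks are good, so I'm handing in.

```bash
python3 -c "
from h import *
ctrl.finish_job()"
```

```text
the job is handed in; nothing more can be done
```

I finished the job and handed it in at about 139 s of the 210 s allowed, but early on I knocked the lid lifter over once.

**What I did:**
- **Lid off:** I lifted it level with the lifter through its loop and rested it gently on the cork mat.
- **Bars:** The two whole bars went into the pot, including one that had been knocked aside mid-run. The chipped bar and the half bar went into the wooden box.
- **Closing up:** I put the lid back with the lifter and stood the lifter upright on the slate.

**Last checks:**
- **Lid:** It is level and at the same height as at the start. It sits within about 1 mm of the pot's centre.
- **Bars:** The tray is empty. I saw both whole bars lying flat in the pot before closing it, and both damaged pieces are in the box.
- **Lifter:** It stands upright near the centre of the slate.
- **Left alone:** The jigger is where it was. The corkscrew looks unmoved in the pictures, but I did not measure it.

**What went wrong or disagreed:**
- **Fingertip position:** The pictures and a touch on the table put the fingertips about 7 mm behind the reported TCP, not the stated 25 mm ahead. My first grasp therefore closed above the lifter's grip, and I used the measured value from then on.
- **Lifter knocked over:** A low approach move tipped the lifter onto the tray, before the lid had been touched. The bars were not disturbed. I picked the lifter up, stood it on the slate again and regrasped it.
- **Lid position:** The lid started about 2.5 mm off the pot's centre, so I centred it on the pot's measured centre instead.

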